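Open the latched sample canister

TASK

Open the leaning sample canister: swing the steel hasp by its red grip up and right back out of the way, then squeeze the cap's two yellow tabs inward together and, keeping them squeezed, turn the cap about 60 degrees anticlockwise (seen looking at its top) and lift it off the neck. Set the cap down gently, upright, near the middle of the blue tray and let go. Leave the white bottle, the objective and the wooden filter box where they stand.

Things in the scene. Friction and masses are not known exactly. Their poses are not given: they have to be found in the camera images.
- canister: Aluminium canister, blue band, 90 mm across, fixed in a cradle, leaning 30 deg from vertical. Origin: centre of its mouth, 135 mm over the table. z runs along its axis out of the mouth and leans to its own -x side, roughly towards the robot; y is level. White neck: outer radius 22, bore radius 16.5 mm. Two neck lugs hold the cap's hooks until it has turned about 45 deg anticlockwise; clockwise is blocked.
- shoulder (a point): Centre of the canister's shoulder, 26 mm below the mouth along its axis. On it stand two pairs of posts (canister frame, mm: y = 38 to 45 and -38 to -45, each with x = 9 to 18 and -18 to -9, up to z = 0): the notches that lock the tabs' teeth. The cradle's foot on the table is 180 x 124 x 8 mm, from 30 mm before the mouth to 150 mm behind it, its cheeks 48 mm high.
- catch (a point): Tip of the steel catch that passes through the hasp's slot, fixed to the canister; at (-51, 0, 27) mm in the canister's frame; 6 mm thick, 9 mm wide along y. Further out than x = -56 mm there is free space below the hasp's grip.
- cap: Loose black cap, 0.1 to 0.2 kg, two yellow tabs. Origin on its axis, on the face that rests on the mouth; z out of its top, x and y as the canister's when locked (tabs at +-y). Disc radius 33, z 0 to 8; stop block on top 44 x 34 (y), to z = 14; plug (radius 15, 1.5 mm play) and two hooks (x to +-34.5) reach down to z = -20, on which it stands: origin 20 mm over the floor when set down.
- tab_a_paddle (a point): Centre of the outer face of the yellow paddle at the cap's +y side, at (0, 31, 29) mm in the cap's frame at rest, y = 23 squeezed. Paddle: flat, upright, 24 mm wide (x), z = 9.5 to 48. At its foot an arm (20 mm wide, top at z = 13.5) reaches out to y = 43, with a tooth down to z = -14: keep fingertips above z = 14. Squeezed home the paddles are rigid; turn and carry the cap by them.
- tab_b_paddle (a point): The same at the cap's -y side. Across both paddles' outer faces: 62 mm at rest, 46 mm squeezed.
- tab_a (a joint): Inward travel of the +y tab, 0 at rest to 0.008 m squeezed home; spring 2 N at rest to 8 N squeezed. The tooth is free of its notch from about 0.006 m.
- tab_b (a joint): The same for the tab at the cap's -y side.
- hasp (a joint): Angle of the hasp, rad: 0 = lying across the cap between the paddles, slot over the catch; starts between 0 and 0.3; grows as the red end is raised and swung over towards the canister's +x side; 2.3 = end stop. The hinge is stiff (0.12 N m, about 1 N at the grip) and stays where it is left. Right back means beyond about 100 degrees.
- hasp_grip (a point): Centre of the red grip block at the free end of the steel hasp (strap 30 mm wide, 4 mm thick), 134 mm from the hinge axis. Block: 28 mm along the canister's y, 16 x 14 mm otherwise. Pinched by the two sides that face the canister's +y and -y it can pivot between the fingers while the hasp swings.
- hasp_hinge (a point): Point on the hasp's hinge axis, which runs along the canister's y; at (62, 0, 18) mm in the canister's frame. Its bracket is 40 mm wide or less.
- tray: Blue open square tray, 150 x 150 mm outside, walls 5 mm thick, 16 mm high, fixed. Origin at the centre of its underside on the table, z up; its inner floor is 5 mm higher.
- wash_bottle: White plastic bottle with a red cap, 60 mm across, 170 mm high, loose. Origin at the centre of its underside. To be left alone.
- objective: Dark microscope objective standing on the table, 48 mm across, 70 mm high, loose. Origin at the centre of its underside. To be left alone.
- filter_box: Closed wooden box, 70 (x) x 100 (y) x 45 mm high, loose. Origin at the centre of its underside. To be left alone.
Things that resemble listed ones, but are neither listed nor needed, are in the scene too. There is more than one size of the cap; the job needs the middle-sized.

How it is judged:
On the way, in this order (a step that is already met when the one before it is completed fails the run):
1. the hasp is swung back beyond 1.7 rad, the cap still locked on the neck (value of joint hasp above 1.7 rad and angle between the x axis of cap and the x axis of canister, either way round below 0.25 rad and distance between cap and canister below 0.008 m), for 0.2 s.
2. with both tabs squeezed at least 5 mm the cap is turned more than 0.4 rad while on the neck (value of joint each of tab_a, tab_b above 0.005 m and angle between the x axis of cap and the x axis of canister, either way round above 0.4 rad and distance between cap and canister below 0.012 m), for 0.1 s.
3. the cap is lifted off, 40 mm or more from the mouth (distance between cap and canister above 0.04 m), for 0.1 s.
At the end, for the whole second after the job is handed in: The hasp is open beyond 1.6 rad; the cap stands upright (within 0.1 rad) and at rest on the tray's floor, its axis within 30 mm of the tray's centre along each of the tray's sides, with its tabs sprung back out (value of joint hasp above 1.6 rad and x of cap in the frame of tray between -0.03 and 0.03 m and y of cap in the frame of tray between -0.03 and 0.03 m and z of cap in the frame of tray between 0.021 and 0.029 m and angle between cap's own z axis and vertical below 0.1 rad and linear speed of cap below 0.02 m/s and value of joint each of tab_a, tab_b below 0.003 m); the robot touches nothing.
It fails at once if a bystander (bottle, objective or filter box) is moved more than 20 mm (distance of any of wash_bottle, objective, filter_box from where it was at the start of the episode above 0.02 m).
It fails at once if a bystander is tipped (angle between any of wash_bottle, objective, filter_box's own z axis and vertical above 0.35 rad).
It fails at once if the cap is dropped or thrown (faster than 0.5 m/s with no finger on it) (linear speed of cap above 0.5 m/s and contact force between the fingers and cap below 0.05 N).
It also fails if it takes over 64 s, if anything falls off the work surface, if the arm or the gripper's body presses on something with over 40 N, if the wrist force passes 120 N, or if a joint passes its speed limit or range.

ROBOT

A 6-joint arm with a two-finger parallel gripper is mounted at the origin on the work surface. World frame = base frame: x ahead of the robot, y to its left, z up, the work surface at z = 0. Lengths are in m, angles in rad, forces in N, time in s.
With the tool pointing down it reaches from about 0.375 to 0.9 m from the base axis. Payload 3.1 kg.
Tool frame: the origin (TCP) lies midway between the tips of the shut fingers; the grasp point (between the pads) lies 19 mm behind it (grip_depth is the distance from the TCP to the grasp point, in m); y points along the fingers, z is the direction in which the jaws open and shut, and the axes are right-handed (so a half turn about y gives the same grasp; the last joint's range is limited). The gripper opens to 85 mm and grips with 20 to 120 N. Pads are 22 mm wide; open, the fingers measure 114 mm over their backs; the gripper's body (76 mm by 85 mm) begins 54 mm behind the grasp point. The pads swing forward as they close: fully open they stand 13 mm farther back than shut.
Start: joints at [-1.468, 0.527, 1.433, -0, 1.181, -0.178], TCP at [0.173, -0.6, 0.205] pointing down, gripper open.
Joint ranges: [-3.08, 3.08], [-0.75, 2.2], [0.22, 2.44], [-1.43, 4.57], [0, 2.65], [-2.85, 2.85]. Speed limits (rad/s): [2.79, 2.79, 3.14, 3.14, 3.14, 3.14].

INTERFACE

Orientations are given as a unit quaternion [x, y, z, w].
In Python, from station import sense, snapshot, camera_model, sign_off, grip_depth gives the robot as it stands.
- The arm moves only by the tool play_rows, never from a script. Its argument "deltas" is a list of rows, each a list of 6 numbers: the shift along the tool's x, y, z in m, then the turn, a rotation vector about the tool's x, y, z in rad. A call has 1 to 12 rows; each row is the pose to reach, as a shift and turn from the pose commanded when the call began, along the tool's axes at that moment; what a row does not reach only later rows make up. A row lasts 1/10 s, in which the tool goes at most 50 mm and 8.59 degrees, less where a joint would pass 70% of its speed; a pose out of reach is approached as far as the arm can. A call with a gripper value outside its range is refused whole. "gripper" is the finger opening in m, from 0 to 0.0854, set as the call begins (left out, the last holds). The fingers move at their own pace and stop on an object; "force" is the grip in N (left out, the last holds). Time passes only in rows, so rows that repeat a pose let the fingers close. It gives the time, the measured TCP pose, the force and the opening at its end, in the units of the state.
- sense(): the state, without advancing time (a new reading comes with each control period).
- snapshot(name): name is "scene" or "top" or "wrist"; returns the picture (480x640x3 uint8, red, green, blue); there is no depth.
- camera_model(name): a dict with "fx", "fy", "cx", "cy" (pixels), "camera_from_world" (4x4, takes a point from world to camera coordinates). Camera axes: x right, y up, looking along -z (the intrinsics and any distortion apply to the point x, -y, -z); pixel columns grow to the right and rows downward; lengths in m; the calibration is good to about 2 mm. A picture is of the moment at which its call begins: read the wrist's pose just before it. camera_model takes no time and is no camera call; for the wrist camera it gives the pose at the moment of the call.
- sign_off(): hands the job in, once; it reports no verdict.
The state is a dict: "t": time; "q": joint angles; "qd": joint speeds; "tau": joint torques, N m; "tcp_pos": TCP position; "tool_rot": TCP orientation; "force": force on the tool from outside, world axes, zero at the start; "ft_torque": the same for the moment, N m; "finger_gap": opening from 0.0 (shut) to 1.0 (fully open).
Only numpy, scipy, OpenCV 4.12 (cv2) and the standard library are available. Lean on these libraries where they do the work, as an engineer would, in place of code of your own. Each camera call takes 0.05 s, during which the arm holds its last target.

## Working session

There is one attempt and no reset: what is moved stays moved. The work goes in short steps, Python scripts to look and compute and a tool call to move; the robot and the scene stay as the last step left them, time stands still between calls to the robot, and variables do not carry over. Pictures are saved under pics/ and viewed, and the job is handed in when it is done.

Besides the shell and the picture viewer there is one more tool, called after ">>>" by a JSON object that holds its "op" and its "data", one argument or row to a line. play_rows: Moves the arm, as the interface text tells. Its arguments: {"type":"object","properties":{"deltas":{"type":"array"},"gripper":{"type":"number"},"force":{"type":"number"}},"required":["deltas"]}

```bash
ls; mkdir -p pics; python3 - <<'E'
from station import *
import cv2
s=sense();print(s,grip_depth)
for n in("scene","top","wrist"):
    print(n,camera_model(n)); cv2.imwrite(f"pics/{n}0.png",cv2.cvtColor(snapshot(n),cv2.COLOR_RGB2BGR))
E
```

```text
pics
{'t': 0.0, 'q': array([-1.46853376e+00,  5.28455510e-01,  1.43391165e+00, -1.22005070e-05,
        1.18139978e+00, -1.78500564e-01]), 'qd': array([-3.48713465e-04,  1.51633335e-03,  5.23931129e-05,  2.47617540e-04,
        6.12885794e-04, -1.76099019e-03]), 'tau': array([ 1.17570915e-03, -4.42346907e+01, -1.78026885e+01, -2.46782056e-04,
        8.46320938e-03, -6.75486675e-06]), 'tcp_pos': array([ 0.1731244 , -0.59973497,  0.20423726]), 'tool_rot': array([-0.0989153 ,  0.70091842, -0.69938178,  0.09896592]), 'force': array([-0.29649892,  0.44236565, -0.83676795]), 'ft_torque': array([ 0.05585368, -0.01190112,  0.0336723 ]), 'finger_gap': 0.9996058262418835} 0.0187
scene {'fx': 475.93978051497663, 'fy': 475.93978051497663, 'cx': 328.51331103915334, 'cy': 236.31828786096878, 'camera_from_world': array([[-0.57143488,  0.82047954,  0.0165984 ,  0.372094  ],
       [-0.59565748, -0.42859733,  0.67933533,  0.18715128],
       [ 0.56449476,  0.37830894,  0.73364024, -1.27905697],
       [ 0.        ,  0.        ,  0.        ,  1.        ]])}
top {'fx': 551.7390524298116, 'fy': 551.7390524298116, 'cx': 314.3588448667655, 'cy': 238.1520296160697, 'camera_from_world': array([[-0.00857493, -0.9998252 ,  0.01661463, -0.08624605],
       [ 0.99123352, -0.00630822,  0.13197087, -0.54417348],
       [-0.13184299,  0.01760062,  0.99111434, -0.97512717],
       [ 0.        ,  0.        ,  0.        ,  1.        ]])}
wrist {'fx': 377.1975718151073, 'fy': 377.1975718151073, 'cx': 320.46171032073414, 'cy': 238.25656459344634, 'camera_from_world': array([[ 0.27639307, -0.96104361, -0.00143504, -0.62302019],
       [ 0.92703229,  0.26700466, -0.26328626,  0.03375464],
       [ 0.25341273,  0.07144017,  0.96471669, -0.37783434],
       [ 0.        ,  0.        ,  0.        ,  1.        ]])}
```

View pics/scene0.png

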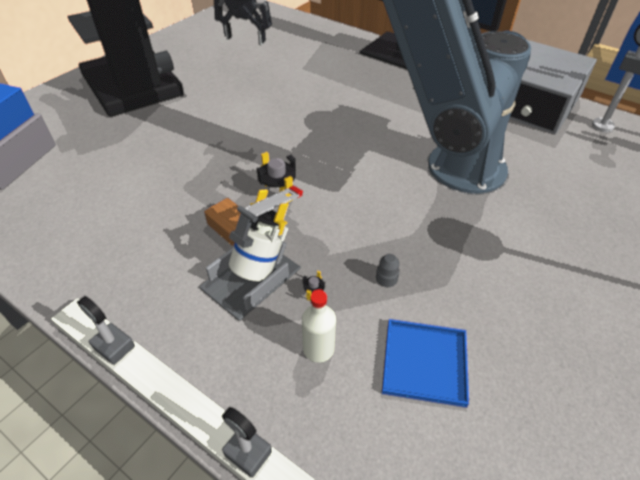

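View pics/top0.png

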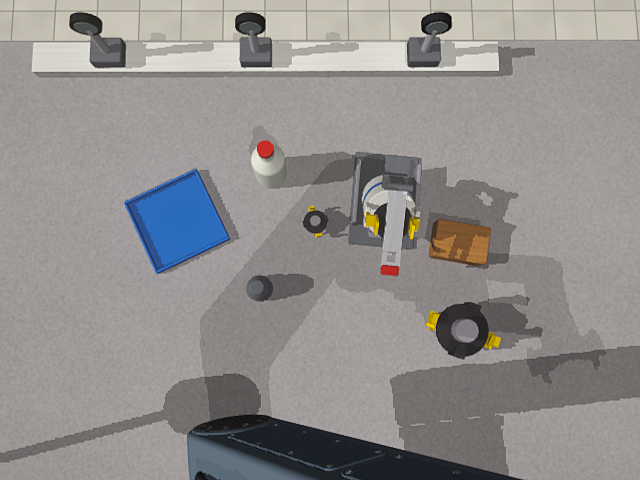

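View pics/wrist0.png

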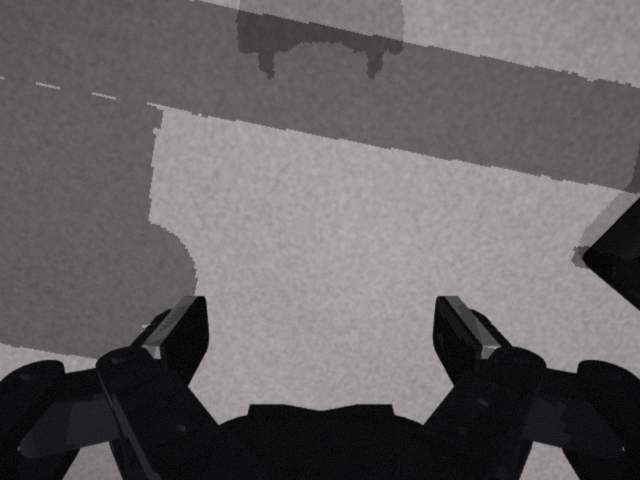

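```bash
cat > h.py <<'E'
import numpy as np, cv2, os
from station import *
from scipy.spatial.transform import Rotation as R
def ray(cm,uv):
    M=cm["camera_from_world"];d=np.array([(uv[0]-cm["cx"])/cm["fx"],-(uv[1]-cm["cy"])/cm["fy"],-1.])
    o=-M[:3,:3].T@M[:3,3];d=M[:3,:3].T@d;return o,d/np.linalg.norm(d)
def onplane(cm,uv,z):
    o,d=ray(cm,uv);return o+d*(z-o[2])/d[2]
def tri(pairs):
    A=np.zeros((3,3));b=np.zeros(3)
    L=[ray(c,u) for c,u in pairs]
    for o,d in L:
        P=np.eye(3)-np.outer(d,d);A+=P;b+=P@o
    p=np.linalg.solve(A,b);return p,[np.linalg.norm((np.eye(3)-np.outer(d,d))@(p-o)) for o,d in L]
def proj(cm,p):
    c=cm["camera_from_world"]@np.append(p,1);return np.array([cm["cx"]+cm["fx"]*c[0]/-c[2],cm["cy"]-cm["fy"]*c[1]/-c[2]])
def save(name,img,box=None,k=1):
    if box: img=img[box[1]:box[3],box[0]:box[2]]
    img=cv2.resize(img,None,fx=k,fy=k,interpolation=cv2.INTER_CUBIC)
    assert not os.path.exists(f"pics/{name}.png")
    cv2.imwrite(f"pics/{name}.png",cv2.cvtColor(img,cv2.COLOR_RGB2BGR))
E
python3 - <<'E'
from h import *
t=cv2.imread("pics/top0.png")[:,:,::-1];s=cv2.imread("pics/scene0.png")[:,:,::-1]
save("topc",t,(330,140,440,285),4);save("scc",s,(190,150,350,320),4) if 0 else save("scc",s,(190,150,320,300),4)
for n,im in(("top",t),("scene",s)):
    h=cv2.cvtColor(np.ascontiguousarray(im),cv2.COLOR_RGB2HSV)
    for c,m in(("red",(cv2.inRange(h,(0,170,90),(6,255,255))|cv2.inRange(h,(174,170,90),(180,255,255)))),("yel",cv2.inRange(h,(20,170,80),(32,255,255))),("blue",cv2.inRange(h,(100,170,60),(120,255,255)))):
        k,l,st,ce=cv2.connectedComponentsWithStats(m)
        for i in range(1,k):
            if st[i][4]>15: print(n,c,st[i],ce[i].round(1))
E
```

```text
top red [257 141  16  17 210] [264.6 148.5]
top red [381 265  18  11 152] [389.2 269.8]
top yel [309 206   7   6  26] [311.5 208.3]
top yel [366 213  13  23 188] [372.5 221.8]
top yel [408 217  12  22 161] [412.8 226.1]
top yel [314 232   8   6  28] [317.6 234.3]
top yel [426 311  15  20 173] [432.4 320. ]
top yel [484 332  17  17 170] [491.8 340.6]
top blue [ 124  169  105  104 5914] [177.2 221.2]
top blue [365 182  17  15  19] [372.3 188.1]
scene red [291 187  11   8  43] [296.5 190.1]
scene red [311 289  15  18 217] [318.1 297.6]
scene yel [262 153   7  12  65] [264.7 158.1]
scene yel [281 176  12  14  88] [287.3 182.2]
scene yel [257 190  11  11  81] [261.7 194.4]
scene yel [274 203  14  31 201] [280.4 216.3]
scene yel [307 290   4  10  30] [308.3 293.8]
scene blue [607  15  33  67 491] [623.4  53.4]
scene blue [631  75   9  13  86] [635.8  81.5]
scene blue [   0   85   33   54 1131] [ 11.9 108.9]
scene blue [236 246  37  15  78] [253.1 256.1]
scene blue [ 383  320   85   86 5989] [425.8 362.8]
```

View pics/topc.png

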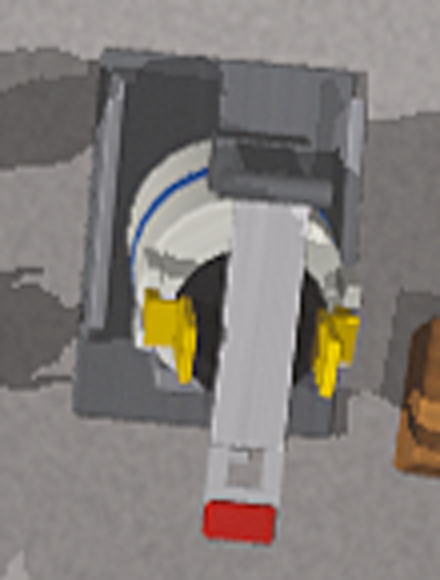

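View pics/scc.png

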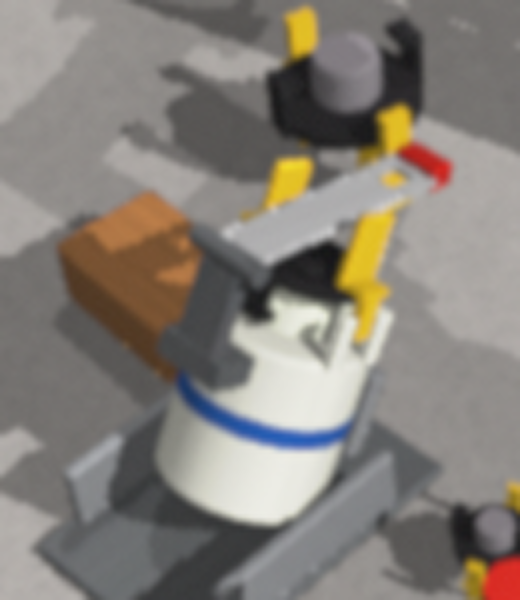

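```bash
cat >> h.py <<'E'
def canT(x,y,yaw,z=0.135,lean=np.pi/6):
    ex=np.array([np.cos(yaw),np.sin(yaw),0]);up=np.array([0,0,1.])
    Z=-ex*np.sin(lean)+up*np.cos(lean);Y=np.cross(up,ex);X=np.cross(Y,Z)
    T=np.eye(4);T[:3,0]=X;T[:3,1]=Y;T[:3,2]=Z;T[:3,3]=(x,y,z);return T
def pt(T,p): return T[:3,:3]@np.array(p)+T[:3,3]
def hasppt(T,a,r=0.134,y=0,off=0): # angle a
    return pt(T,(0.062-r*np.cos(a)+off*np.sin(a),y,0.018+r*np.sin(a)+off*np.cos(a)))
E
python3 - <<'E'
from h import *
ct=camera_model("top");cs=camera_model("scene")
C=[onplane(ct,(330+(u+.5)/4-.5,140+(v+.5)/4-.5),0.008) for u,v in((105,48),(367,72),(75,415),(335,437))]
for c in C: print(c.round(4))
TL,TR,BL,BR=C
print("len",np.linalg.norm(TL-BL),np.linalg.norm(TR-BR),np.linalg.norm(TL-TR),np.linalg.norm(BL-BR))
ex=(TL+TR-BL-BR)[:2];yaw1=np.arctan2(ex[1],ex[0]);ey=(TL+BL-TR-BR)[:2];yaw2=np.arctan2(-ey[0],ey[1]);print(np.degrees([yaw1,yaw2]))
yaw=(yaw1+yaw2)/2
cen=sum(C)/4;m=cen[:2]-0.06*np.array([np.cos(yaw),np.sin(yaw)]);print("mouth",m)
print("grip tri",tri([(ct,(389.2,269.8)),(cs,(296.5,190.1))]))
T=canT(*m,yaw)
for a in(0,.1,.2,.3): print(a,hasppt(T,a).round(4),proj(ct,hasppt(T,a)),proj(cs,hasppt(T,a)))
for n,p in(("A out top",(0,.031,.048)),("B out top",(0,-.031,.048)),("armA",(0,.043,.0135)),("armB",(0,-.043,.0135)),("hinge+",(.062,.02,.018)),("hinge-",(.062,-.02,.018))): print(n,proj(ct,pt(T,p)),proj(cs,pt(T,p)))
# tray
print("tray ctr",onplane(ct,(177.2,221.2),0.008),onplane(cs,(425.8,362.8),.008))
print("bottle",onplane(ct,(264.6,148.5),.17),"obj",onplane(ct,(260,288),.07),"box",onplane(ct,(461,239),.045))
E
```

```text
[ 0.7152 -0.1724  0.008 ]
[ 0.7029 -0.2988  0.008 ]
[ 0.537  -0.1549  0.008 ]
[ 0.5257 -0.2776  0.008 ]
len 0.1791047424974446 0.1783814148421567 0.12701326201058868 0.12316862341655642
[-6.21418717 -5.42582526]
mouth [ 0.56051673 -0.21982399]
grip tri (array([ 0.47521683, -0.20761019,  0.15054801]), [np.float64(0.0014801291812428581), np.float64(0.0014801291812428638)])
0 [ 0.4895 -0.2126  0.1146] [387.94348063 263.35295296] [290.32510455 205.5834812 ]
0.1 [ 0.4835 -0.212   0.1265] [388.73435508 266.37979215] [292.11377642 199.92566464]
0.2 [ 0.4786 -0.2115  0.139 ] [389.65390616 268.72518119] [293.50682946 194.30273861]
0.3 [ 0.475  -0.2111  0.1519] [390.69934544 270.33792631] [294.48653706 188.75482402]
A out top [376.54716584 228.46368478] [283.54580283 202.24734651]
B out top [415.45664418 232.15146991] [261.08156537 187.97501973]
armA [367.76266696 220.15493878] [282.56035285 220.89227696]
armB [419.83537195 225.09325164] [252.02572737 200.7442809 ]
hinge+ [387.18231529 186.18685784] [253.10514118 216.55033357]
hinge- [412.16574669 188.56290823] [238.48351378 206.61082217]
tray ctr [0.58125183 0.16768838 0.008     ] [0.58842907 0.1741753  0.008     ]
bottle [ 0.67310051 -0.00843107  0.17      ] obj [0.45173152 0.0061385  0.07      ] box [ 0.53915343 -0.35806717  0.045     ]
```

```bash
cat >> h.py <<'E'
def delta(Rt,p):
    s=sense();R0=R.from_quat(s["tool_rot"]).as_matrix()
    d=R0.T@(np.array(p)-s["tcp_pos"]);r=R.from_matrix(R0.T@Rt).as_rotvec()
    return np.append(d.round(4),r.round(4))
def toolR(T,sgn=1,tilt=0,spin=0):
    # tool y along -Zcan, z = sgn*Ycan; tilt about Ycan (positive lifts approach toward horizontal fwd), spin about Zcan (acw)
    M=T[:3,:3]; Y=M[:,1];Z=M[:,2]
    y=-Z;z=sgn*Y;x=np.cross(y,z)
    A=np.c_[x,y,z]
    A=R.from_rotvec(-tilt*Y).as_matrix()@A
    return R.from_rotvec(spin*Z).as_matrix()@A
E
python3 - <<'E'
from h import *
s=sense();R0=R.from_quat(s["tool_rot"]).as_matrix();print(R0.round(3))
M=camera_model("wrist")["camera_from_world"];o=-M[:3,:3].T@M[:3,3];print("cam in tool",(R0.T@(o-s["tcp_pos"])).round(3), "look",(R0.T@-M[2,:3]).round(3))
T=canT(.5605,-.2198,-.1016)
g=hasppt(T,.29,.137)
for sg in(1,-1):
    Rt=toolR(T,sg);p=g+Rt[:,1]*-0.10;print(sg,Rt.round(2),p,delta(Rt,p))
E
```

```text
[[-0.961 -0.     0.277]
 [-0.277  0.002 -0.961]
 [-0.    -1.    -0.002]]
cam in tool [-0.066 -0.168 -0.001] look [0.264 0.965 0.   ]
1 [[ 0.86  0.5   0.1 ]
 [-0.09 -0.05  0.99]
 [ 0.5  -0.87  0.  ]] [ 0.42262921 -0.20574393  0.23647823] [-0.3489 -0.0314 -0.3096  0.7167 -2.6749 -0.1411]
-1 [[-0.86  0.5  -0.1 ]
 [ 0.09 -0.05 -0.99]
 [-0.5  -0.87  0.  ]] [ 0.42262921 -0.20574393  0.23647823] [-0.3489 -0.0314 -0.3096  0.1018  0.3731  0.5171]
```

>>> {"op": "play_rows", "data": {
  "deltas": [
    [-0.035,-0.003,-0.031,0.01,0.037,0.052],
    [-0.07,-0.006,-0.062,0.02,0.075,0.103],
    [-0.105,-0.009,-0.093,0.03,0.112,0.155],
    [-0.14,-0.012,-0.124,0.04,0.149,0.207],
    [-0.175,-0.015,-0.155,0.05,0.187,0.259],
    [-0.209,-0.019,-0.186,0.06,0.224,0.31],
    [-0.244,-0.022,-0.217,0.07,0.261,0.362],
    [-0.279,-0.025,-0.248,0.08,0.298,0.414],
    [-0.314,-0.028,-0.279,0.09,0.336,0.465],
    [-0.349,-0.031,-0.31,0.102,0.373,0.517],
    [-0.349,-0.031,-0.31,0.102,0.373,0.517],
    [-0.349,-0.031,-0.31,0.102,0.373,0.517]
  ],
  "gripper": 0.0854
}}

```text
t: 1.35
tcp_pos: [0.4228, -0.2048, 0.2363]
tool_rot: [-0.216, -0.672, 0.692, -0.149]
force: [-0.7, -0.1, 0.2]
finger_gap: 1.0
```

```bash
python3 - <<'E'
from h import *
s=sense();print(s["t"],s["tcp_pos"],s["q"].round(3),s["force"])
cm=camera_model("wrist");np.save("cm1.npy",cm,allow_pickle=True)
save("w1",snapshot("wrist"))
T=canT(.5605,-.2198,-.1016);print(delta(toolR(T,-1),hasppt(T,.29,.137)))
E
```

```text
1.35 [ 0.42275473 -0.20479341  0.23625689] [-0.973  0.135  2.142  0.704  0.631  0.166] [-0.72615875 -0.14974389  0.15495047]
[ 0.0005  0.0999 -0.001  -0.0027  0.0026 -0.0007]
```

View pics/w1.png

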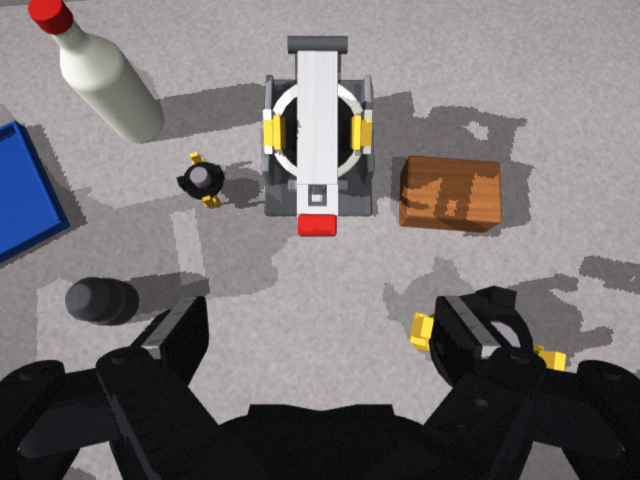

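```bash
python3 - <<'E'
from h import *
w=cv2.imread("pics/w1.png")[:,:,::-1];cm=np.load("cm1.npy",allow_pickle=True).item();ct=camera_model("top");cs=camera_model("scene")
save("w1c",w,(240,20,400,250),4) if 0 else save("w1c",w,(250,25,390,165),4)
h=cv2.cvtColor(np.ascontiguousarray(w),cv2.COLOR_RGB2HSV)
for c,m in(("red",(cv2.inRange(h,(0,170,90),(6,255,255))|cv2.inRange(h,(174,170,90),(180,255,255)))),("yel",cv2.inRange(h,(20,170,80),(32,255,255)))):
    k,l,st,ce=cv2.connectedComponentsWithStats(m)
    for i in range(1,k):
        if st[i][4]>15: print(c,st[i],ce[i].round(1))
T=canT(.5605,-.2198,-.1016)
for a in(.2,.29,.35): print(a,hasppt(T,a),proj(cm,hasppt(T,a)))
for n,p in(("A out top",(0,.031,.048)),("B out top",(0,-.031,.048)),("armA",(0,.043,.0135)),("armB",(0,-.043,.0135)),("hinge+",(.062,.02,.018)),("hinge-",(.062,-.02,.018))): print(n,proj(cm,pt(T,p)))
print("grip tri",tri([(ct,(389.2,269.8)),(cs,(296.5,190.1)),(cm,(317,224.5))]))
print("grip tri",tri([(ct,(389.2,269.8)),(cm,(317,224.5))]))
# wrist red cap & foot corners
for uv in((264,216),(372,216)): print("foot front",onplane(cm,uv,.008))
print("tray corner",onplane(cm,(69,227),.016))
E
```

```text
red [ 28   0  34  33 706] [44.2 11.5]
red [298 215  38  21 787] [316.6 225. ]
yel [264 116  21  34 439] [275.9 132.6]
yel [351 116  21  34 492] [360.6 132.7]
yel [191 153  13  12  82] [196.  158.4]
yel [202 195  18  12 147] [210.3 200.8]
yel [410 313  24  38 662] [421.6 331. ]
yel [533 345  32  27 435] [551.  358.4]
0.2 [ 0.47857322 -0.21144748  0.13897906] [322.44218266 224.43389279]
0.29 [ 0.47527483 -0.21111121  0.15057013] [322.57034736 224.18735133]
0.35 [ 0.47365781 -0.21094635  0.15844289] [322.66449566 223.16352537]
A out top [279.09811498 129.85209633]
B out top [366.76615371 130.1657596 ]
armA [268.51560519 130.39352819]
armB [376.63124331 130.77991875]
hinge+ [296.03882834  43.34928462]
hinge- [350.04727589  43.57471225]
grip tri (array([ 0.4753304 , -0.20733959,  0.15082468]), [np.float64(0.0016235245763432612), np.float64(0.0013547965833459227), np.float64(0.0003184846078093456)])
grip tri (array([ 0.47536344, -0.20778561,  0.15248891]), [np.float64(0.0009329533188288245), np.float64(0.0009329533188287739)])
foot front [ 0.53429861 -0.1516308   0.008     ]
foot front [ 0.52226472 -0.27345109  0.008     ]
tray corner [0.53996095 0.061573   0.016     ]
```

View pics/w1c.png

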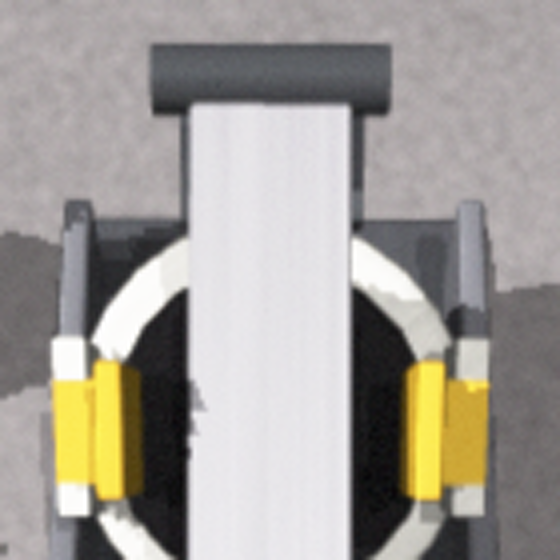

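```bash
cat >> h.py <<'E'
T=canT(.5593,-.2167,-.100)
E
python3 - <<'E'
from h import *
Rt=toolR(T,-1);print(delta(Rt,hasppt(T,.29,.137)+.013*Rt[:,1]))
E
```

```text
[ 0.0018  0.1121 -0.0039 -0.0035  0.0012 -0.0007]
```

>>> {"op": "play_rows", "data": {
  "deltas": [
    [0.001,0.03,-0.002,0,0,0],
    [0.001,0.06,-0.004,0,0,0],
    [0.001,0.09,-0.004,-0.003,0.001,0],
    [0.001,0.112,-0.004,-0.003,0.001,0],
    [0.001,0.112,-0.004,-0.003,0.001,0],
    [0.001,0.112,-0.004,-0.003,0.001,0]
  ]
}}

```text
t: 2.0
tcp_pos: [0.4778, -0.2092, 0.1385]
tool_rot: [-0.218, -0.673, 0.691, -0.148]
force: [0.1, 0.2, -0.6]
finger_gap: 0.998
```

```bash
python3 - <<'E'
from h import *
s=sense();print(s["t"],s["tcp_pos"],s["q"].round(3),s["force"])
save("w2",snapshot("wrist"))
E
```

```text
2.0 [ 0.47783479 -0.20917832  0.13847823] [-0.85   0.424  2.155  1.148  0.383 -0.225] [ 0.13436799  0.20428521 -0.5791226 ]
```

View pics/w2.png

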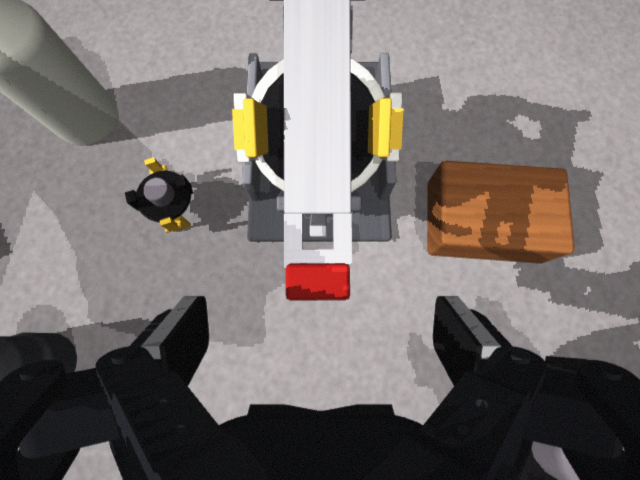

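```bash
python3 - <<'E'
from h import *
cm=camera_model("wrist");s=sense();R0=R.from_quat(s["tool_rot"]).as_matrix()
for y in(0,-.01,-.019,-.03): print(y,proj(cm,s["tcp_pos"]+R0@np.array([0,y,0])), proj(cm,s["tcp_pos"]+R0@np.array([.011,y,0])),proj(cm,s["tcp_pos"]+R0@np.array([-.011,y,0])))
g=hasppt(T,.29,.134);print(proj(cm,g),R0.T@(g-s["tcp_pos"]))
E
```

```text
0 [322.01757788 278.24623541] [322.00235384 299.50847019] [322.03330038 256.28783521]
-0.01 [322.12403778 286.34830358] [322.10618396 308.65951935] [322.14250986 263.26446891]
-0.019 [322.23072081 294.4673533 ] [322.21004493 317.813288  ] [322.25215185 270.26873306]
-0.03 [322.3777756  305.65887258] [322.35290417 330.40416255] [322.40362054 279.94501394]
[321.00269104 282.79976044] [-0.00243907 -0.01178874 -0.00051   ]
```

>>> {"op": "play_rows", "data": {
  "deltas": [
    [0,0,-0.001,0,0,0],
    [0,0,-0.001,0,0,0],
    [0,0,-0.001,0,0,0],
    [0,0,-0.001,0,0,0],
    [0,0,-0.001,0,0,0],
    [0,0,-0.001,0,0,0],
    [0,0,-0.001,0,0,0],
    [0,0,-0.001,0,0,0]
  ],
  "gripper": 0.015,
  "force": 25
}}

```text
t: 2.85
tcp_pos: [0.478, -0.2067, 0.1387]
tool_rot: [-0.217, -0.673, 0.691, -0.148]
force: [0.4, 0.2, -1.1]
finger_gap: 0.177
```

```bash
sed -i 's/-.2167/-.2155/' h.py; python3 - <<'E'
from h import *
s=sense();print(s["t"],s["tcp_pos"],s["q"].round(3),s["force"],s["finger_gap"]*.0854,s["tool_rot"])
save("w3",snapshot("wrist"))
R0=R.from_quat(s["tool_rot"]).as_matrix();c=s["tcp_pos"]-.012*R0[:,1]
# c in hasp polar coordinates
p=T[:3,:3].T@(c-T[:3,3]);r=np.hypot(p[0]-.062,p[2]-.018);a=np.arctan2(p[2]-.018,-(p[0]-.062));print(p,r,a)
# rows: swing to 2.15 with fixed orientation
for k in range(1,25):
    aa=a+(2.2-a)*k/24;q=hasppt(T,aa,r,p[1]);d=R0.T@(q-c);print(k,round(aa,3),d.round(3))
E
```

```text
2.85 [ 0.47801326 -0.20666813  0.13867   ] [-0.846  0.423  2.157  1.153  0.381 -0.228] [ 0.37313709  0.17321401 -1.09484204] 0.015086831464916853 [-0.21737071 -0.67332554  0.69092969 -0.1483201 ]
[-0.06897484  0.00066465  0.05605949] 0.13639257004365463 0.282798115691152
1 0.363 [-0.003 -0.01  -0.   ]
2 0.443 [-0.008 -0.02  -0.   ]
3 0.522 [-0.013 -0.03  -0.   ]
4 0.602 [-0.019 -0.039 -0.   ]
5 0.682 [-0.025 -0.048 -0.   ]
6 0.762 [-0.032 -0.056 -0.   ]
7 0.842 [-0.04  -0.064 -0.   ]
8 0.922 [-0.049 -0.071 -0.   ]
9 1.002 [-0.057 -0.077 -0.   ]
10 1.082 [-0.067 -0.082 -0.   ]
11 1.162 [-0.077 -0.087 -0.   ]
12 1.241 [-0.087 -0.091 -0.   ]
13 1.321 [-0.097 -0.094 -0.   ]
14 1.401 [-0.108 -0.096 -0.   ]
15 1.481 [-0.119 -0.098 -0.   ]
16 1.561 [-0.13  -0.098 -0.   ]
17 1.641 [-0.141 -0.098 -0.   ]
18 1.721 [-0.151 -0.097 -0.   ]
19 1.801 [-0.162 -0.095 -0.   ]
20 1.88 [-0.173 -0.092 -0.   ]
21 1.96 [-0.183 -0.088 -0.   ]
22 2.04 [-0.193 -0.084 -0.   ]
23 2.12 [-0.202 -0.078 -0.   ]
24 2.2 [-0.211 -0.072 -0.   ]
```

View pics/w3.png

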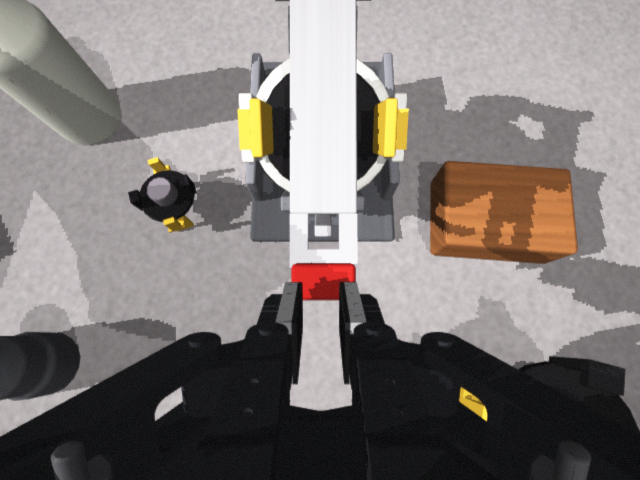

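```bash
python3 - <<'E'
from h import *
save("w3c",cv2.imread("pics/w3.png")[:,:,::-1],(250,240,400,400),4) 
save("s3",snapshot("scene"),(230,140,350,260),5)
save("t3",snapshot("top"),(340,180,480,320),4)
E
```

```text
(no output)
```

View pics/w3c.png

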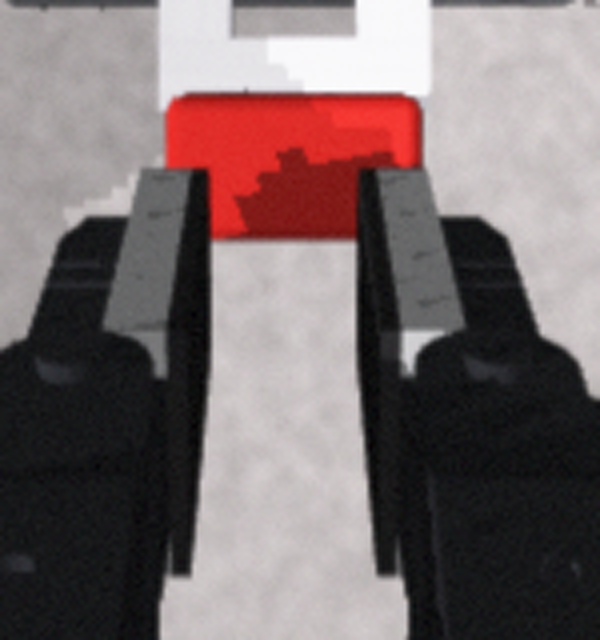

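View pics/s3.png

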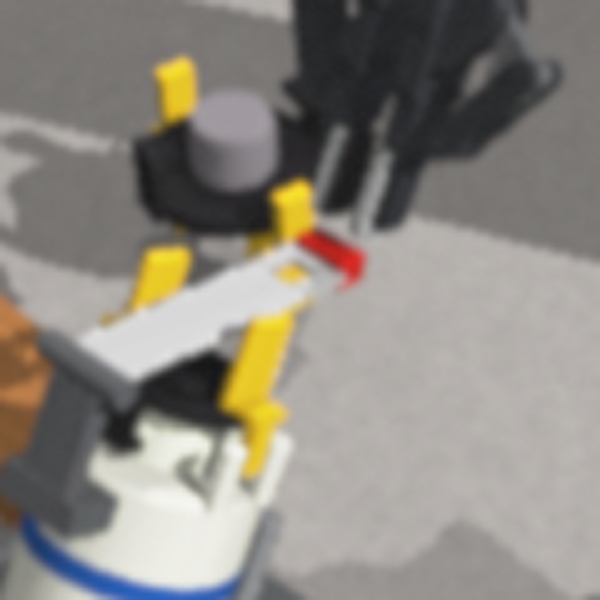

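```bash
python3 - <<'E'
from h import *
cm=camera_model("wrist");s=sense();R0=R.from_quat(s["tool_rot"]).as_matrix()
o,d=ray(cm,(320.7,282));M=cm["camera_from_world"]
print(s["tcp_pos"],np.linalg.inv(M)@[0,0,0,1])
print("cam tool",R0.T@(o-s["tcp_pos"]),R0.T@d)
for k in(.13,.145,.153,.16,.17): print(k,R0.T@(o+d*k-s["tcp_pos"]))
print(tri([(camera_model("top"),(389.2,269.8)),(cm,(321,282))]))
im=cv2.imread("pics/t3.png");
E
```

```text
[ 0.47801031 -0.20668311  0.13866264] [ 0.45089861 -0.20330865  0.31750336  1.        ]
cam tool [-0.06578718 -0.16852821 -0.00085188] [0.37280769 0.92790775 0.00127419]
0.13 [-0.01732218 -0.04790021 -0.00068623]
0.145 [-0.01173006 -0.03398159 -0.00066712]
0.153 [-0.0087476  -0.02655833 -0.00065693]
0.16 [-0.00613794 -0.02006297 -0.00064801]
0.17 [-0.00240987 -0.0107839  -0.00063526]
(array([ 0.47379254, -0.20619969,  0.16435379]), [np.float64(0.0012886639107035026), np.float64(0.0012886639107035172)])
```

View pics/t3.png

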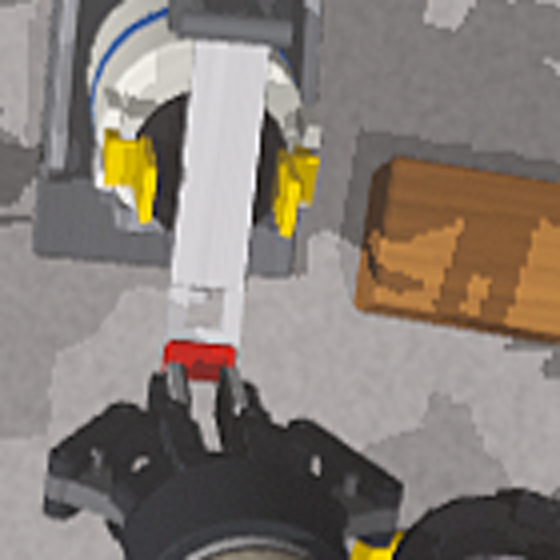

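```bash
python3 - <<'E'
from h import *
cm=camera_model("wrist");s=sense();R0=R.from_quat(s["tool_rot"]).as_matrix();ct=camera_model("top");cs=camera_model("scene")
P={"w":(cm,(293,282)),"s":(cs,(303,187)),"t":(ct,(384.5,272))}
for k in("ws","wt","st","wst"):
    p,r=tri([P[c] for c in k]);print(k,p.round(4),np.round(r,4),(R0.T@(p-s["tcp_pos"])).round(4))
G={"w":(cm,(321,282)),"s":(cs,(296.5,190.1)),"t":(ct,(389.2,269.8))}
E
```

```text
ws [ 0.4727 -0.1928  0.1645] [0.0018 0.0018] [-0.0071 -0.0257 -0.0133]
wt [ 0.4699 -0.1957  0.1891] [0.0002 0.0002] [-0.0173 -0.0482 -0.0102]
st [ 0.47   -0.1967  0.1614] [0.0033 0.0033] [-0.0036 -0.0241 -0.0091]
wst [ 0.4719 -0.1952  0.1641] [0.0021 0.0034 0.004 ] [-0.0065 -0.0256 -0.0108]
```

>>> {"op": "play_rows", "data": {
  "deltas": [
    [0,0,0,0,0,0],
    [0,0,0,0,0,0],
    [0,0,0,0,0,0],
    [0,0,0,0,0,0],
    [0,0.01,0,0,0,0],
    [0,0.02,0,0,0,0],
    [0,0.022,0,0,0,0],
    [0,0.022,0,0,0,0],
    [0,0.022,0,0,0,0]
  ],
  "gripper": 0.055
}}

```text
t: 3.9
tcp_pos: [0.4889, -0.2077, 0.1198]
tool_rot: [-0.217, -0.673, 0.691, -0.148]
force: [-0.8, -0.1, -0.4]
finger_gap: 0.648
```

>>> {"op": "play_rows", "data": {
  "deltas": [
    [0,0,0,0,0,0],
    [0,0,0,0,0,0],
    [0,0,0,0,0,0],
    [0,0,0,0,0,0],
    [0,0,0,0,0,0],
    [0,0,0,0,0,0],
    [0,0,0,0,0,0]
  ],
  "gripper": 0.015
}}

```text
t: 4.6
tcp_pos: [0.4889, -0.2089, 0.1197]
tool_rot: [-0.218, -0.673, 0.692, -0.148]
force: [-3.2, -4.8, -0.1]
finger_gap: 0.314
```

```bash
python3 - <<'E'
from h import *
s=sense();print(s["t"],s["tcp_pos"],s["q"].round(3),s["force"],s["finger_gap"]*.0854)
save("w4",snapshot("wrist"))
E
```

```text
4.6 [ 0.48888556 -0.20885499  0.11972396] [-0.826  0.478  2.149  1.278  0.353 -0.342] [-3.16361591 -4.78623774 -0.07707778] 0.026785777496921747
```

View pics/w4.png

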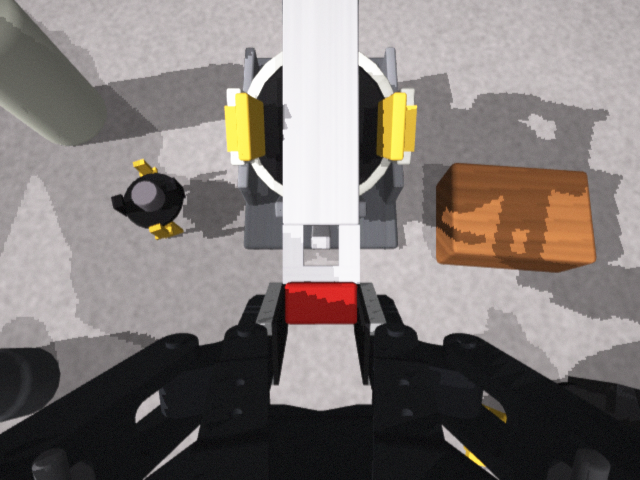

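```bash
python3 - <<'E'
from h import *
s=sense();R0=R.from_quat(s["tool_rot"]).as_matrix()
print("local",T[:3,:3].T@(s["tcp_pos"]-T[:3,3]))
a=.29;c=hasppt(T,a)
print(T[:3,:3].T@R0)
for k in range(1,25):
    aa=a+(2.2-a)*k/24;d=R0.T@(hasppt(T,aa)-c);print(k,round(aa,3),d.round(3))
E
```

```text
local [-0.06890965 -0.0004091   0.02214067]
[[-9.99998557e-01  6.80896432e-05 -1.69744686e-03]
 [ 1.69733004e-03 -1.68051237e-03 -9.99997147e-01]
 [-7.09420294e-05 -9.99998586e-01  1.68039438e-03]]
1 0.37 [-0.003 -0.01   0.   ]
2 0.449 [-0.008 -0.02   0.   ]
3 0.529 [-0.013 -0.029  0.   ]
4 0.608 [-0.018 -0.038  0.   ]
5 0.688 [-0.025 -0.047  0.   ]
6 0.768 [-0.032 -0.055  0.   ]
7 0.847 [-0.04  -0.062  0.   ]
8 0.927 [-0.048 -0.069  0.   ]
9 1.006 [-0.057 -0.075  0.   ]
10 1.086 [-0.066 -0.08   0.   ]
11 1.165 [-0.076 -0.085  0.   ]
12 1.245 [-0.086 -0.089  0.   ]
13 1.325 [-0.096 -0.092 -0.   ]
14 1.404 [-0.106 -0.094 -0.   ]
15 1.484 [-0.117 -0.095 -0.   ]
16 1.563 [-0.127 -0.096 -0.   ]
17 1.643 [-0.138 -0.095 -0.   ]
18 1.723 [-0.149 -0.094 -0.   ]
19 1.802 [-0.159 -0.092 -0.   ]
20 1.882 [-0.169 -0.089 -0.   ]
21 1.961 [-0.179 -0.086 -0.   ]
22 2.041 [-0.189 -0.081 -0.   ]
23 2.12 [-0.198 -0.076 -0.   ]
24 2.2 [-0.207 -0.07  -0.   ]
```

>>> {"op": "play_rows", "data": {
  "deltas": [
    [0,0,0.001,0,0,0],
    [-0.003,-0.01,0.0015,0,0,0],
    [-0.008,-0.02,0.0015,0,0,0],
    [-0.013,-0.029,0.0015,0,0,0],
    [-0.018,-0.038,0.0015,0,0,0],
    [-0.025,-0.047,0.0015,0,0,0],
    [-0.032,-0.055,0.0015,0,0,0],
    [-0.04,-0.062,0.0015,0,0,0],
    [-0.048,-0.069,0.0015,0,0,0],
    [-0.057,-0.075,0.0015,0,0,0],
    [-0.066,-0.08,0.0015,0,0,0],
    [-0.066,-0.08,0.0015,0,0,0]
  ]
}}

```text
t: 5.85
tcp_pos: [0.5059, -0.2105, 0.2223]
tool_rot: [-0.216, -0.674, 0.691, -0.149]
force: [-1.3, -1.8, 0.1]
finger_gap: 0.318
```

```bash
python3 - <<'E'
from h import *
s=sense();print(s["t"],s["tcp_pos"],s["q"].round(3),s["force"],s["finger_gap"]*.0854)
save("w5",snapshot("wrist"))
E
```

```text
5.85 [ 0.50587559 -0.21051199  0.22226688] [-0.798  0.266  2.005  0.659  0.555  0.359] [-1.26137823 -1.78496932  0.0784056 ] 0.027193502338041884
```

View pics/w5.png

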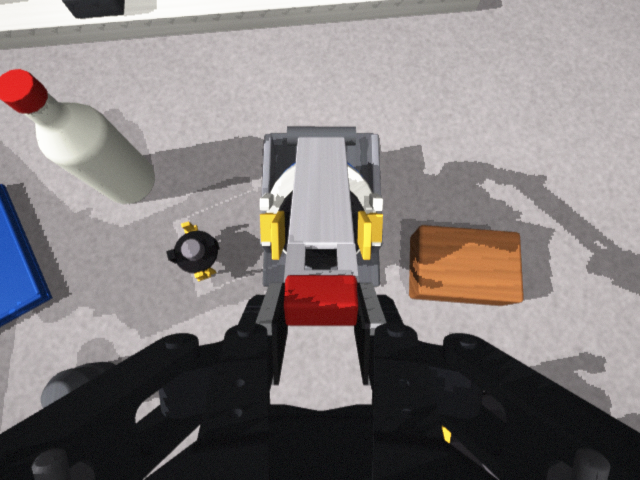

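>>> {"op": "play_rows", "data": {
  "deltas": [
    [-0.01,-0.005,0,0,0,0],
    [-0.02,-0.009,0,0,0,0],
    [-0.03,-0.012,0,0,0,0],
    [-0.04,-0.014,0,0,0,0],
    [-0.051,-0.015,0,0,0,0],
    [-0.061,-0.016,0,0,0,0],
    [-0.072,-0.015,0,0,0,0],
    [-0.083,-0.014,0,0,0,0],
    [-0.093,-0.012,0,0,0,0],
    [-0.103,-0.009,0,0,0,0],
    [-0.113,-0.006,0,0,0,0],
    [-0.123,-0.001,0,0,0,0]
  ]
}}

```text
t: 7.1
tcp_pos: [0.6114, -0.2211, 0.2835]
tool_rot: [-0.217, -0.674, 0.69, -0.148]
force: [-2.8, -1.0, -1.8]
finger_gap: 0.317
```

>>> {"op": "play_rows", "data": {
  "deltas": [
    [-0.009,0.005,0,0,0,0],
    [-0.016,0.01,0,0,0,0],
    [-0.016,0.01,0,0,0,0],
    [-0.016,0.01,0,0,0,0]
  ]
}}

```text
t: 7.5
tcp_pos: [0.6303, -0.2231, 0.2832]
tool_rot: [-0.217, -0.674, 0.691, -0.148]
force: [-0.1, 1.4, -2.5]
finger_gap: 0.321
```

```bash
python3 - <<'E'
from h import *
s=sense();print(s["t"],s["tcp_pos"],s["q"].round(3),s["force"],s["finger_gap"]*.0854)
save("w6",snapshot("wrist"));save("s6",snapshot("scene"),(160,100,360,330),2.5)
E
```

```text
7.5 [ 0.63030959 -0.22309296  0.28320336] [-0.634  0.334  1.666  0.398  0.721  0.793] [-0.13828591  1.42615764 -2.50594448] 0.027412725372848966
```

View pics/w6.png

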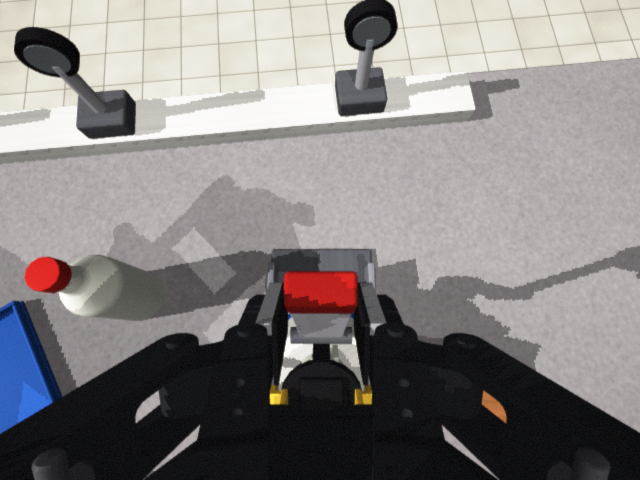

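View pics/s6.png

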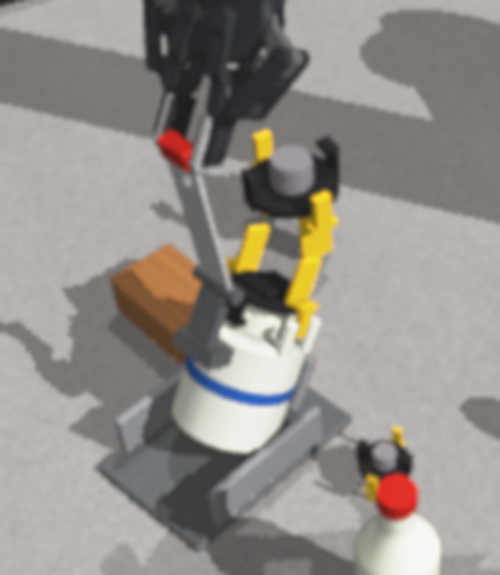

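>>> {"op": "play_rows", "data": {
  "deltas": [
    [0,0,0,0,0,0],
    [0,0,0,0,0,0],
    [0,0,0,0,0,0],
    [0,0,0,0,0,0],
    [0,-0.01,0,0,0,0],
    [0,-0.03,0,0,0,0],
    [0,-0.05,0,0,0,0],
    [0,-0.07,0,0,0,0],
    [0,-0.07,0,0,0,0],
    [0,-0.07,0,0,0,0]
  ],
  "gripper": 0.0854
}}

```text
t: 8.6
tcp_pos: [0.5952, -0.2205, 0.345]
tool_rot: [-0.218, -0.673, 0.691, -0.149]
force: [-0.1, 0.1, -0.9]
finger_gap: 1.001
```

```bash
python3 - <<'E'
from h import *
s=sense();print(s["t"],s["tcp_pos"],s["q"].round(3),s["force"],s["finger_gap"]*.0854)
print(delta(toolR(T,-1),pt(T,(0,-.0005,.085))))
E
```

```text
8.6 [ 0.59518507 -0.22050791  0.34501254] [-0.673  0.216  1.653  0.369  0.854  0.814] [-0.14044558  0.11749738 -0.92320945] 0.085453234303607
[ 0.1365  0.0786 -0.0007 -0.0003 -0.0013 -0.0015]
```

>>> {"op": "play_rows", "data": {
  "deltas": [
    [0.04,0,0,0,0,0],
    [0.08,0,0,0,0,0],
    [0.12,0.01,0,0,0,0],
    [0.136,0.03,-0.001,0,-0.001,-0.001],
    [0.136,0.05,-0.001,0,-0.001,-0.001],
    [0.136,0.07,-0.001,0,-0.001,-0.001],
    [0.136,0.078,-0.001,0,-0.001,-0.001],
    [0.136,0.078,-0.001,0,-0.001,-0.001],
    [0.136,0.078,-0.001,0,-0.001,-0.001]
  ]
}}

```text
t: 9.5
tcp_pos: [0.517, -0.2111, 0.2086]
tool_rot: [-0.217, -0.673, 0.691, -0.148]
force: [-0.7, 0.1, 0.3]
finger_gap: 1.001
```

```bash
python3 - <<'E'
from h import *
s=sense();print(s["t"],s["tcp_pos"],s["q"].round(3),s["force"],s["finger_gap"]*.0854)
cm=camera_model("wrist");np.save("cm7.npy",cm,allow_pickle=True)
save("w7",snapshot("wrist"));save("s7",snapshot("scene"),(160,100,360,330),2.5)
for n,p in(("A out top",(0,.031,.048)),("B out top",(0,-.031,.048)),("armA",(0,.043,.0135)),("armB",(0,-.043,.0135)),("hinge",(.062,0,.018)),("grip",(.141,0,.126)),("captop",(0,0,.014))): print(n,proj(cm,pt(T,p)))
E
```

```text
9.5 [ 0.51703529 -0.21112891  0.20864589] [-0.777  0.305  1.999  0.684  0.519  0.346] [-0.72575575  0.14413954  0.333484  ] 0.08545248598812108
A out top [267.80109634 254.52955409]
B out top [376.26545316 254.47831689]
armA [256.66408066 238.53076679]
armB [387.00236049 238.46751028]
hinge [321.89667248 141.63405681]
grip [ 323.41324303 -149.78715956]
captop [321.83231722 238.70047624]
```

View pics/w7.png

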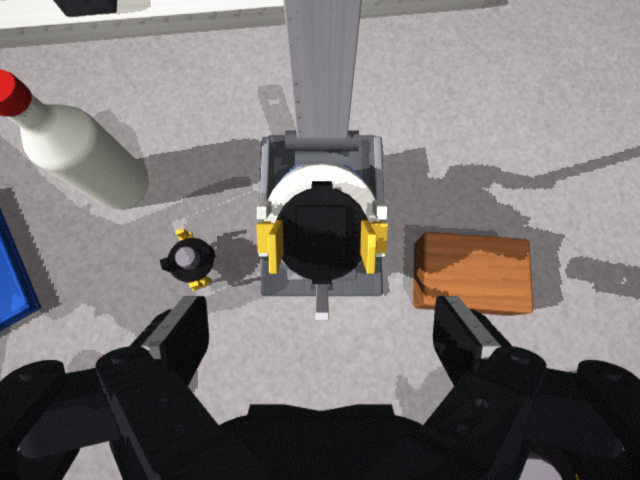

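View pics/s7.png

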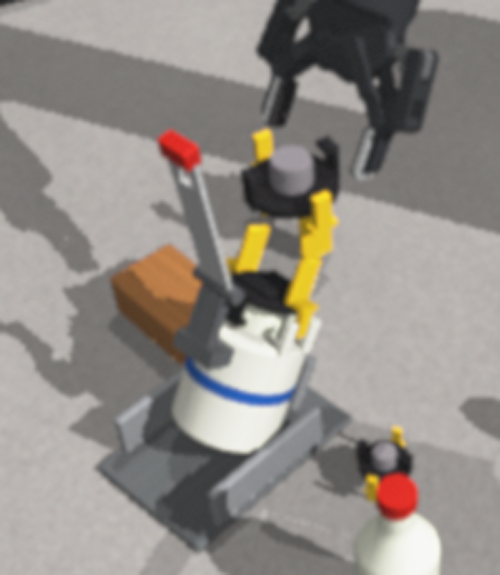

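```bash
python3 - <<'E'
from h import *
cm=np.load("cm7.npy",allow_pickle=True).item();cs=camera_model("scene");s=sense();R0=R.from_quat(s["tool_rot"]).as_matrix()
for w,sc in(((196,297),(305.5,171)),):
    p,r=tri([(cm,w),(cs,sc)]);print(p,r,R0.T@(p-s["tcp_pos"]))
w=cv2.imread("pics/w7.png")[:,:,::-1]
save("w7c",w,(140,280,240,400),5)
save("s7c",snapshot("scene"),(255,95,345,185),6)
E
```

```text
[ 0.50739024 -0.16013125  0.24412511] [np.float64(0.0029667451966955472), np.float64(0.0029667451966954627)] [-0.00452468 -0.03746183 -0.05004891]
```

View pics/s7c.png

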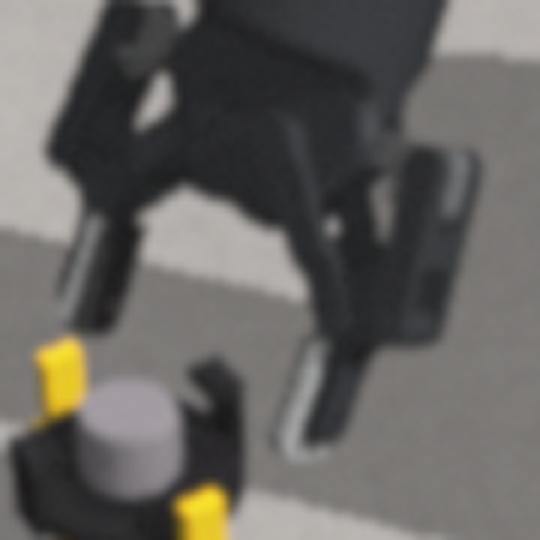

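View pics/w7c.png

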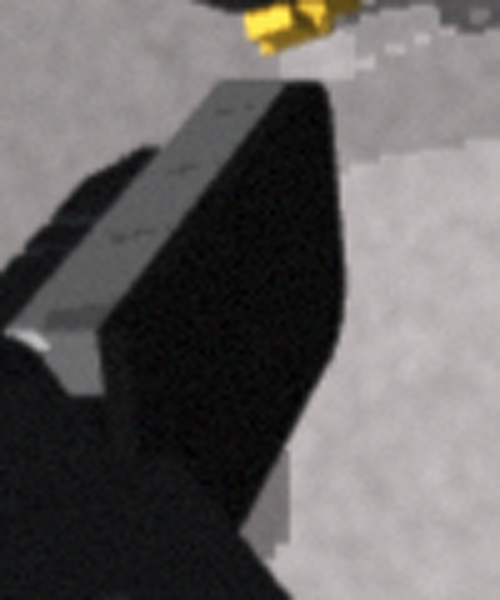

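>>> {"op": "play_rows", "data": {
  "deltas": [
    [0,0.02,0,0,0,0],
    [0,0.04,0,0,0,0],
    [0,0.06,0,0,0,0],
    [0,0.072,0,0,0,0],
    [0,0.072,0,0,0,0],
    [0,0.072,0,0,0,0]
  ]
}}

```text
t: 10.25
tcp_pos: [0.5528, -0.2149, 0.1469]
tool_rot: [-0.217, -0.673, 0.691, -0.149]
force: [0.6, 0.7, -0.3]
finger_gap: 0.998
```

```bash
python3 - <<'E'
from h import *
s=sense();print(s["t"],s["tcp_pos"],s["q"].round(3),s["force"],s["finger_gap"]*.0854)
print("local",T[:3,:3].T@(s["tcp_pos"]-T[:3,3]))
cm=camera_model("wrist");np.save("cm8.npy",cm,allow_pickle=True)
save("w8",snapshot("wrist"));save("s8",snapshot("scene"),(210,130,330,250),5)
for n,p in(("A out top",(0,.031,.048)),("B out top",(0,-.031,.048)),("armA",(0,.043,.0135)),("armB",(0,-.043,.0135))): print(n,proj(cm,pt(T,p)))
E
```

```text
10.25 [ 0.55278736 -0.21486625  0.14689311] [-0.724  0.463  1.984  0.877  0.39   0.175] [ 0.61229714  0.69250402 -0.25402664] 0.08525616371436084
local [ 2.79823178e-04 -1.95952764e-05  1.35714212e-02]
A out top [242.69852179 311.35585362]
B out top [402.02310773 311.24819532]
armA [231.89319812 278.80358812]
armB [412.04700341 278.68751   ]
```

View pics/w8.png

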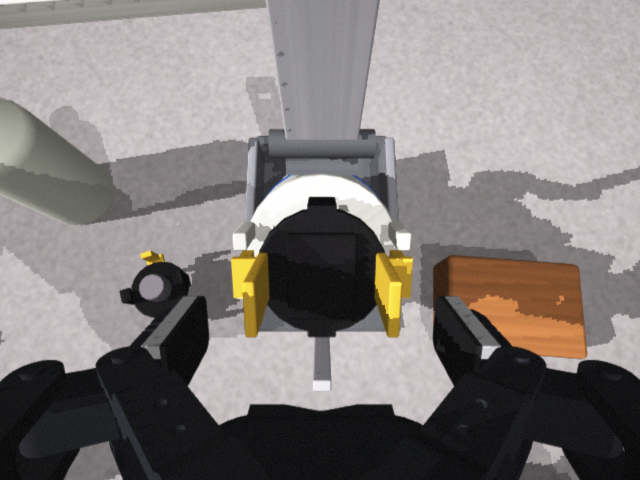

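View pics/s8.png

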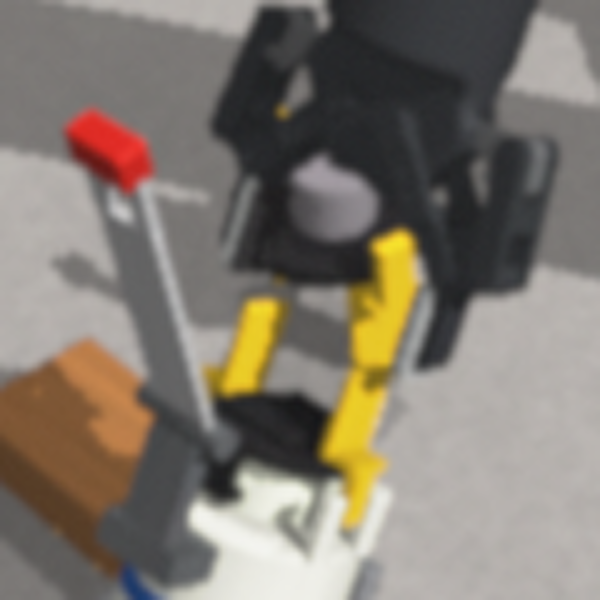

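>>> {"op": "play_rows", "data": {
  "deltas": [
    [0,0.01,0,0,0,0],
    [0,0.02,0,0,0,0],
    [0,0.023,0,0,0,0],
    [0,0.023,0,0,0,0],
    [0,0.023,0,0,0,0]
  ],
  "gripper": 0.07
}}

```text
t: 10.85
tcp_pos: [0.5641, -0.216, 0.127]
tool_rot: [-0.217, -0.673, 0.691, -0.148]
force: [0.1, 0.2, -0.5]
finger_gap: 0.819
```

>>> {"op": "play_rows", "data": {
  "deltas": [
    [0,0,0,0,0,0],
    [0,0,0,0,0,0],
    [0,0,0,0,0,0],
    [0,0,0,0,0,0],
    [0,0,0,0,0,0],
    [0,0,0,0,0,0],
    [0,0,0,0,0,0],
    [0,0,0,0,0,0]
  ],
  "gripper": 0.035,
  "force": 45
}}

```text
t: 11.65
tcp_pos: [0.5637, -0.2163, 0.1281]
tool_rot: [-0.217, -0.672, 0.692, -0.149]
force: [-8.1, 0.6, 12.7]
finger_gap: 0.504
```

```bash
python3 - <<'E'
from h import *
s=sense();print(s["t"],s["tcp_pos"],s["q"].round(3),s["force"],s["finger_gap"]*.0854)
print("local",T[:3,:3].T@(s["tcp_pos"]-T[:3,3]),"F local",T[:3,:3].T@s["force"],s["ft_torque"])
save("w9",snapshot("wrist"));save("s9",snapshot("scene"),(210,130,330,250),5)
E
```

```text
11.65 [ 0.56367788 -0.21632758  0.12811712] [-0.71   0.51   1.975  0.954  0.358  0.105] [-8.06413433  0.5720374  12.74597521] 0.04307476853146687
local [ 0.00040253 -0.00038638 -0.00818006] F local [-0.62532532 -0.23589049 15.07881618] [-0.02556629  0.46486241 -0.00645749]
```

View pics/w9.png

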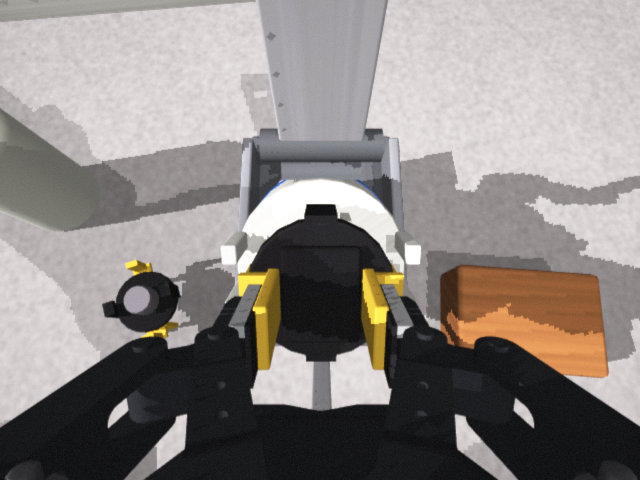

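View pics/s9.png

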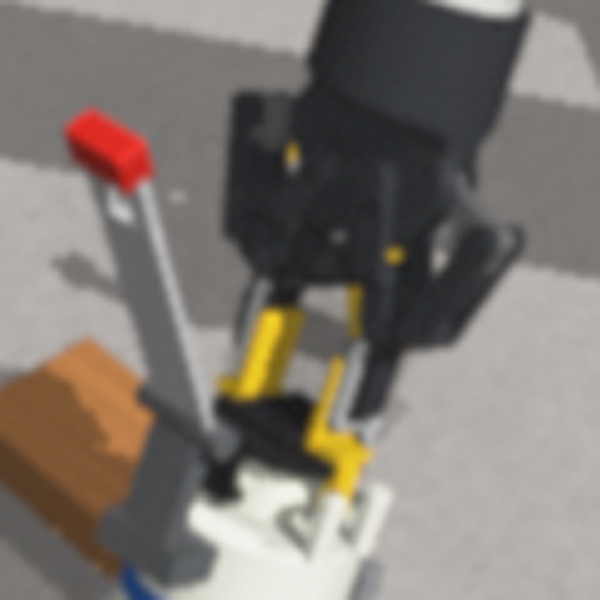

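>>> {"op": "play_rows", "data": {
  "deltas": [
    [0,-0.001,0,0,0,0],
    [0,-0.001,0,0,-0.08,0],
    [0,-0.001,0,0,-0.16,0],
    [0,-0.001,0,0,-0.24,0],
    [0,-0.001,0,0,-0.32,0],
    [0,-0.001,0,0,-0.4,0]
  ]
}}

```text
t: 12.35
tcp_pos: [0.5637, -0.216, 0.1284]
tool_rot: [-0.075, -0.63, 0.721, -0.28]
force: [-3.4, 0.4, 7.4]
finger_gap: 0.503
```

```bash
python3 - <<'E'
from h import *
s=sense();print(s["t"],s["tcp_pos"],s["q"].round(3),s["force"],s["finger_gap"]*.0854)
print("local",T[:3,:3].T@(s["tcp_pos"]-T[:3,3]),"F local",T[:3,:3].T@s["force"],T[:3,:3].T@s["ft_torque"])
save("w10",snapshot("wrist"))
E
```

```text
12.35 [ 0.56366414 -0.21603525  0.12840383] [-0.71   0.509  1.975  0.951  0.36  -0.295] [-3.41951764  0.43741505  7.38372546] 0.04295363236537625
local [ 5.08765383e-04 -9.68936666e-05 -7.91033135e-03] F local [0.70745005 0.09384767 8.11754529] [ 0.01962817  0.22521493 -0.06024074]
```

View pics/w10.png

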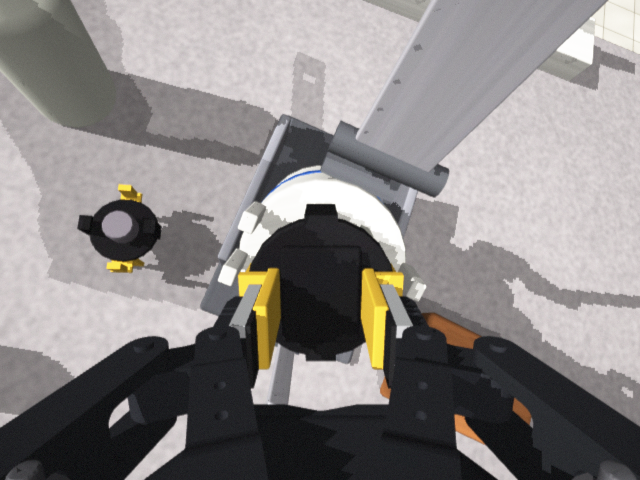

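>>> {"op": "play_rows", "data": {
  "deltas": [
    [0,0,0,0,-0.09,0],
    [0,0,0,0,-0.18,0],
    [0,0,0,0,-0.27,0],
    [0,0,0,0,-0.36,0],
    [0,0,0,0,-0.45,0],
    [0,0,0,0,-0.54,0],
    [0,0,0,0,-0.65,0],
    [0,0,0,0,-0.65,0],
    [0,0,0,0,-0.65,0]
  ]
}}

```text
t: 13.3
tcp_pos: [0.5633, -0.2171, 0.1284]
tool_rot: [0.154, -0.51, 0.709, -0.463]
force: [-6.7, -1.7, 8.5]
finger_gap: 0.501
```

```bash
python3 - <<'E'
from h import *
s=sense();print(s["t"],s["tcp_pos"],s["q"].round(3),s["force"],s["finger_gap"]*.0854)
print("local",T[:3,:3].T@(s["tcp_pos"]-T[:3,3]),"F local",T[:3,:3].T@s["force"],T[:3,:3].T@s["ft_torque"])
print(R.from_matrix(T[:3,:3].T@R.from_quat(s["tool_rot"]).as_matrix()@toolR(T,-1).T@T[:3,:3]).as_rotvec())
save("w11",snapshot("wrist"))
E
```

```text
13.3 [ 0.56328005 -0.21712453  0.12837769] [-0.711  0.509  1.975  0.956  0.358 -0.937] [-6.74945051 -1.72018088  8.53464036] 0.04277733503891167
local [ 0.0002589  -0.00121908 -0.00779626] F local [-1.39994992 -2.38540784 10.66321529] [-0.14596149  0.617821   -1.77193547]
[-2.69307620e-03 -3.28823663e-04  1.03806339e+00]
```

View pics/w11.png

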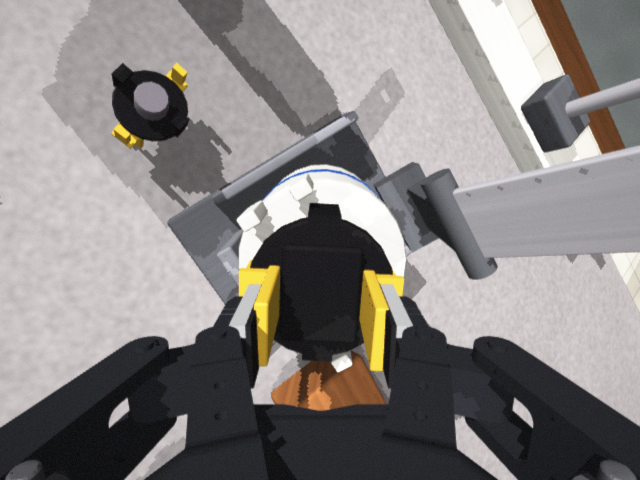

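>>> {"op": "play_rows", "data": {
  "deltas": [
    [0,0,0,0,0.05,0],
    [0,-0.001,0,0,0.05,0],
    [0,-0.003,0,0,0.05,0],
    [0,-0.006,0,0,0.05,0],
    [0,-0.01,0,0,0.05,0],
    [0,-0.015,0,0,0.05,0],
    [0,-0.015,0,0,0.05,0]
  ]
}}

```text
t: 14.05
tcp_pos: [0.5566, -0.2155, 0.1407]
tool_rot: [0.142, -0.519, 0.711, -0.453]
force: [1.8, -1.1, -1.4]
finger_gap: 0.495
```

```bash
python3 - <<'E'
from h import *
s=sense();print(s["t"],s["tcp_pos"],s["q"].round(3),s["force"],s["finger_gap"]*.0854)
print("local",T[:3,:3].T@(s["tcp_pos"]-T[:3,3]),"F local",T[:3,:3].T@s["force"],T[:3,:3].T@s["ft_torque"])
save("w12",snapshot("wrist"))
E
```

```text
14.05 [ 0.55660397 -0.21546913  0.14069547] [-0.719  0.478  1.981  0.9    0.379 -0.847] [ 1.84310181 -1.09252861 -1.42706392] 0.04225510971864755
local [ 0.0005219  -0.00023844  0.00627524] F local [ 0.96912495 -0.90306737 -2.20735602] [-0.15283383 -0.06019131 -0.01757847]
```

View pics/w12.png

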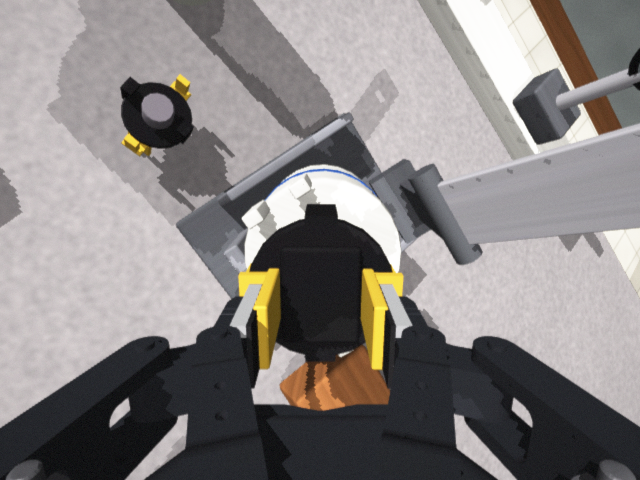

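>>> {"op": "play_rows", "data": {
  "deltas": [
    [0,-0.015,0,0,0,0],
    [0,-0.03,0,0,0,0],
    [0,-0.045,0,0,0,0],
    [0,-0.06,0,0,0,0],
    [0,-0.075,0,0,0,0],
    [0,-0.09,0,0,0,0],
    [0,-0.105,0,0,0,0],
    [0,-0.12,0,0,0,0],
    [0,-0.12,0,0,0,0],
    [0,-0.12,0,0,0,0]
  ]
}}

```text
t: 15.1
tcp_pos: [0.4961, -0.2086, 0.2439]
tool_rot: [0.141, -0.52, 0.71, -0.453]
force: [0.3, -0.2, -1.4]
finger_gap: 0.496
```

```bash
python3 - <<'E'
from h import *
s=sense();print(s["t"],s["tcp_pos"],s["q"].round(3),s["force"],s["finger_gap"]*.0854)
save("w13",snapshot("wrist"));
ct=camera_model("top");cs=camera_model("scene");C={}
for n in("top","scene"):
    im=cv2.imread(f"pics/{n}0.png");h=cv2.cvtColor(im,cv2.COLOR_BGR2HSV)
    m=cv2.inRange(h,(100,120,40),(120,255,255));k,l,st,ce=cv2.connectedComponentsWithStats(m);i=1+np.argmax(st[1:,4])
    c=max(cv2.findContours((l==i).astype(np.uint8),0,2)[0],key=cv2.contourArea)
    q=cv2.approxPolyDP(cv2.convexHull(c),6,True)[:,0];print(n,q.tolist())
    cm=camera_model(n);P=np.array([onplane(cm,u,.016) for u in q.astype(float)]);print(P.round(4),P.mean(0))
# orientation candidates: tool down
R0=R.from_quat(s["tool_rot"]).as_matrix();print(R0.round(3))
E
```

```text
15.1 [ 0.49606799 -0.20859581  0.24388952] [-0.812  0.214  1.996  0.606  0.611 -0.588] [ 0.27554343 -0.22487938 -1.39345578] 0.04232205905181225
top [[195, 169], [229, 239], [158, 273], [124, 202]]
[[0.68   0.1346 0.016 ]
 [0.5457 0.0687 0.016 ]
 [0.4832 0.1988 0.016 ]
 [0.617  0.2662 0.016 ]] [0.58148235 0.16708289 0.016     ]
scene [[390, 319], [465, 331], [466, 406], [382, 392]]
[[0.5494 0.075  0.016 ]
 [0.4892 0.2061 0.016 ]
 [0.6259 0.2681 0.016 ]
 [0.6873 0.1381 0.016 ]] [0.58791233 0.17183477 0.016     ]
[[-0.55   0.496  0.672]
 [-0.791 -0.049 -0.61 ]
 [-0.27  -0.867  0.419]]
```

View pics/w13.png

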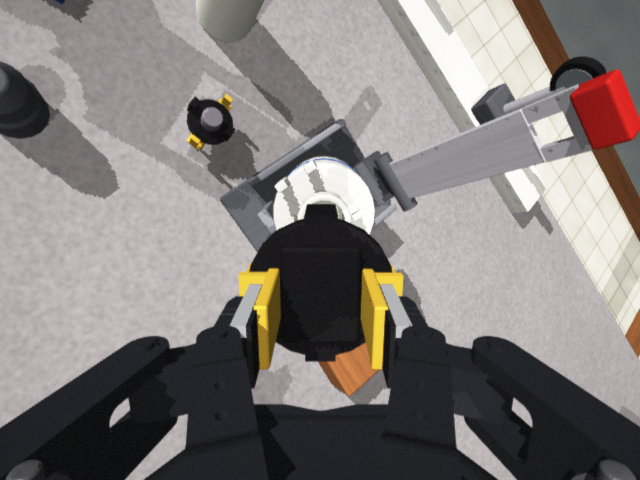

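```bash
python3 - <<'E'
from h import *
s=sense();R0=R.from_quat(s["tool_rot"]).as_matrix()
y=np.array([0,0,-1.]);c=np.cross(R0[:,1],y);an=np.arcsin(np.linalg.norm(c));Rt=R.from_rotvec(c/np.linalg.norm(c)*an).as_matrix()@R0
print(Rt.round(3));np.save("Rt.npy",Rt)
D=delta(Rt,(.585,.169,.25));print(D)
for k in range(1,12): print((D*k/11).round(3).tolist())
E
```

```text
[[-0.621 -0.     0.783]
 [-0.783  0.    -0.621]
 [ 0.    -1.    -0.   ]]
[-0.349   0.0203 -0.1682 -0.4381 -0.     -0.2831]
[-0.032, 0.002, -0.015, -0.04, -0.0, -0.026]
[-0.063, 0.004, -0.031, -0.08, -0.0, -0.051]
[-0.095, 0.006, -0.046, -0.119, -0.0, -0.077]
[-0.127, 0.007, -0.061, -0.159, -0.0, -0.103]
[-0.159, 0.009, -0.076, -0.199, -0.0, -0.129]
[-0.19, 0.011, -0.092, -0.239, -0.0, -0.154]
[-0.222, 0.013, -0.107, -0.279, -0.0, -0.18]
[-0.254, 0.015, -0.122, -0.319, -0.0, -0.206]
[-0.286, 0.017, -0.138, -0.358, -0.0, -0.232]
[-0.317, 0.018, -0.153, -0.398, -0.0, -0.257]
[-0.349, 0.02, -0.168, -0.438, -0.0, -0.283]
```

>>> {"op": "play_rows", "data": {
  "deltas": [
    [-0.016,0.001,-0.008,-0.02,0,-0.013],
    [-0.047,0.003,-0.023,-0.06,0,-0.038],
    [-0.082,0.005,-0.04,-0.103,0,-0.066],
    [-0.118,0.007,-0.057,-0.148,0,-0.096],
    [-0.154,0.009,-0.074,-0.194,0,-0.125],
    [-0.19,0.011,-0.092,-0.239,0,-0.154],
    [-0.224,0.013,-0.108,-0.281,0,-0.182],
    [-0.258,0.015,-0.124,-0.324,0,-0.209],
    [-0.29,0.017,-0.14,-0.364,0,-0.235],
    [-0.318,0.018,-0.153,-0.399,0,-0.258],
    [-0.338,0.02,-0.163,-0.425,0,-0.274],
    [-0.349,0.02,-0.168,-0.438,0,-0.283]
  ]
}}

```text
t: 16.35
tcp_pos: [0.5858, 0.1706, 0.2488]
tool_rot: [-0.309, 0.637, -0.636, 0.308]
force: [-0.1, -0.2, -1.2]
finger_gap: 0.496
```

```bash
python3 - <<'E'
from h import *
s=sense();print(s["t"],s["tcp_pos"],s["q"].round(3),s["force"],s["finger_gap"]*.0854)
print(delta(np.load("Rt.npy"),(.585,.169,.25)))
save("w14",snapshot("wrist"));save("s14",snapshot("scene"))
E
```

```text
16.35 [0.58577071 0.17055076 0.24880212] [0.1   0.463 1.419 0.    1.261 0.769] [-0.05555932 -0.1682313  -1.24047307] 0.04238462866086989
[ 0.0017 -0.0012  0.0004  0.0014  0.002   0.0014]
```

View pics/w14.png

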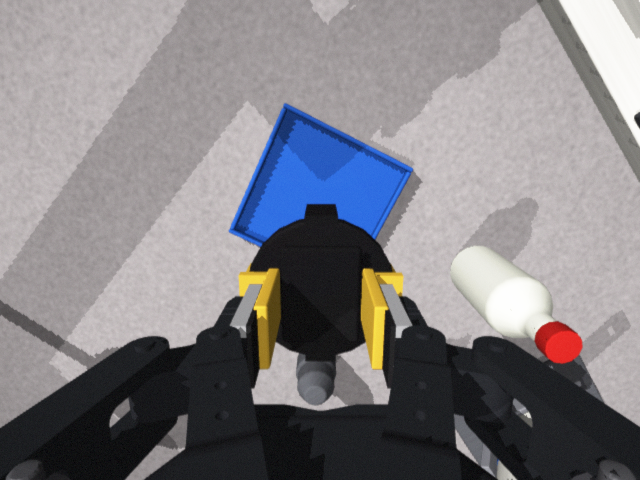

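View pics/s14.png

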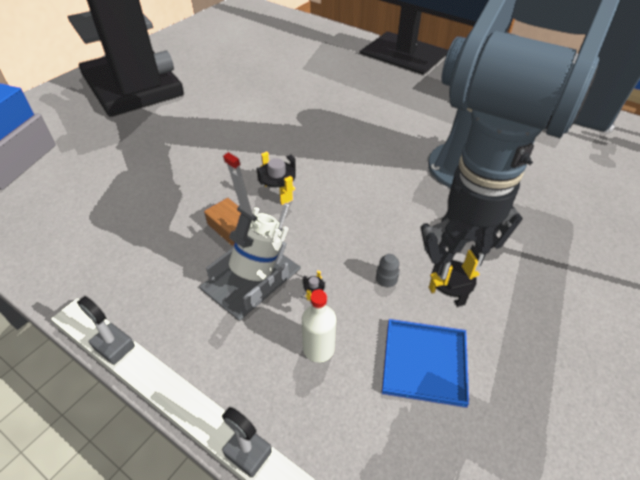

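```bash
python3 - <<'E'
from h import *
cm=camera_model("wrist")
P=[onplane(cm,u,.016) for u in((286,104),(412,170),(231,231))];print(np.round(P,4),(P[1]+P[2])/2)
print(onplane(camera_model("scene"),(425,361),.016))
E
```

```text
[[0.6182 0.2676 0.016 ]
 [0.6801 0.135  0.016 ]
 [0.4866 0.2038 0.016 ]] [0.58335519 0.16940906 0.016     ]
[0.59063247 0.17218385 0.016     ]
```

>>> {"op": "play_rows", "data": {
  "deltas": [
    [0.001,0.015,0,0.001,0.001,0.001],
    [0.0015,0.04,0,0.001,0.002,0.001],
    [0.0015,0.07,0,0.001,0.002,0.001],
    [0.0015,0.1,0,0.001,0.002,0.001],
    [0.0015,0.13,0,0.001,0.002,0.001],
    [0.0015,0.16,0,0.001,0.002,0.001],
    [0.0015,0.185,0,0.001,0.002,0.001],
    [0.0015,0.2,0,0.001,0.002,0.001],
    [0.0015,0.21,0,0.001,0.002,0.001],
    [0.0015,0.218,0,0.001,0.002,0.001],
    [0.0015,0.218,0,0.001,0.002,0.001]
  ]
}}

```text
t: 17.55
tcp_pos: [0.5848, 0.1665, 0.0324]
tool_rot: [0.306, -0.637, 0.638, -0.307]
force: [0.8, 1.2, -2.2]
finger_gap: 0.497
```

```bash
python3 - <<'E'
from h import *
s=sense();print(s["t"],s["tcp_pos"],s["force"],s["finger_gap"]*.0854, R.from_quat(s["tool_rot"]).as_matrix()[:,1])
save("s15",snapshot("scene"),(360,250,500,420),4) if 0 else save("s15",snapshot("scene"),(350,240,490,420),3.3)
E
```

```text
17.55 [0.58482736 0.16654878 0.03244364] [ 0.77818915  1.24767804 -2.20151974] 0.04244869467578507 [ 2.09540588e-03 -8.47875680e-04 -9.99997445e-01]
```

View pics/s15.png

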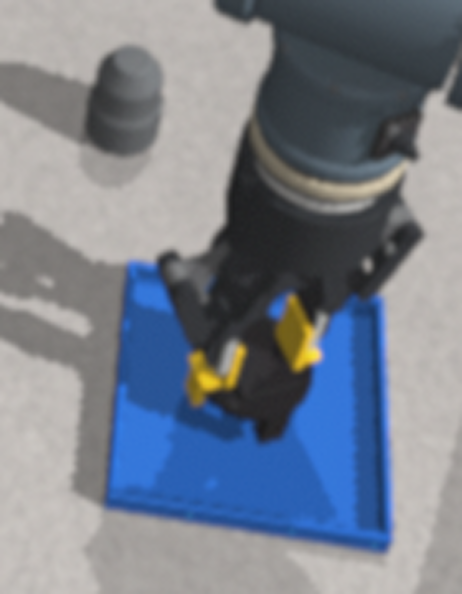

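>>> {"op": "play_rows", "data": {
  "deltas": [
    [0,0.004,0,0,0,0],
    [0,0.008,0,0,0,0],
    [0,0.011,0,0,0,0],
    [0,0.012,0,0,0,0],
    [0,0.012,0,0,0,0],
    [0,0.012,0,0,0,0]
  ]
}}

```text
t: 18.2
tcp_pos: [0.5851, 0.1669, 0.0208]
tool_rot: [0.306, -0.636, 0.638, -0.308]
force: [-0.2, 0.6, -1.1]
finger_gap: 0.494
```

>>> {"op": "play_rows", "data": {
  "deltas": [
    [0,0.001,0,0,0,0],
    [0,0.0015,0,0,0,0],
    [0,0.0015,0,0,0,0]
  ]
}}

```text
t: 18.5
tcp_pos: [0.585, 0.1668, 0.0192]
tool_rot: [0.306, -0.636, 0.638, -0.308]
force: [-0.5, 0.2, -1.6]
finger_gap: 0.498
```

>>> {"op": "play_rows", "data": {
  "deltas": [
    [0,0.001,0,0,0,0],
    [0,0.0015,0,0,0,0],
    [0,0.0015,0,0,0,0]
  ]
}}

```text
t: 18.8
tcp_pos: [0.5852, 0.1668, 0.0183]
tool_rot: [0.306, -0.636, 0.638, -0.308]
force: [-0.7, -0.0, 3.2]
finger_gap: 0.496
```

>>> {"op": "play_rows", "data": {
  "deltas": [
    [0,0.0005,0,0,0,0],
    [0,0.0005,0,0,0,0],
    [0,0.0005,0,0,0,0],
    [0,0.0005,0,0,0,0],
    [0,0.0005,0,0,0,0],
    [0,0.0005,0,0,0,0],
    [0,0.0005,0,0,0,0],
    [0,0.0005,0,0,0,0]
  ],
  "gripper": 0.0854
}}

```text
t: 19.6
tcp_pos: [0.585, 0.1669, 0.0173]
tool_rot: [0.306, -0.636, 0.638, -0.308]
force: [-0.1, -0.1, 0.1]
finger_gap: 0.998
```

```bash
python3 - <<'E'
from h import *
s=sense();print(s["t"],s["tcp_pos"],s["force"],s["finger_gap"]*.0854)
save("w16",snapshot("wrist"))
E
```

```text
19.6 [0.58503046 0.16685754 0.01726424] [-0.06620419 -0.13154983  0.14236966] 0.08519845021933181
```

View pics/w16.png

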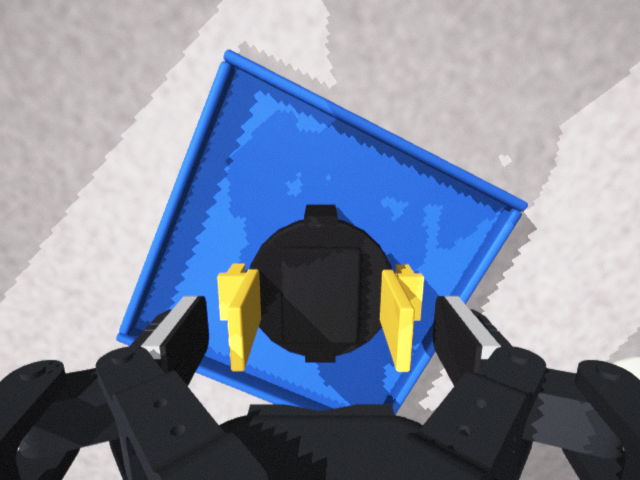

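Released cleanly: the cap is standing with its tabs sprung out. I retreat straight up now.

>>> {"op": "play_rows", "data": {
  "deltas": [
    [0,-0.01,0,0,0,0],
    [0,-0.03,0,0,0,0],
    [0,-0.06,0,0,0,0],
    [0,-0.09,0,0,0,0],
    [0,-0.12,0,0,0,0],
    [0,-0.15,0,0,0,0],
    [0,-0.18,0,0,0,0],
    [0,-0.18,0,0,0,0],
    [0,-0.18,0,0,0,0]
  ]
}}

```text
t: 20.55
tcp_pos: [0.5847, 0.167, 0.1985]
tool_rot: [0.305, -0.636, 0.638, -0.308]
force: [0.0, 0.4, 0.4]
finger_gap: 1.002
```

```bash
python3 - <<'E'
from h import *
s=sense();print(s["t"],s["tcp_pos"],s["force"])
cm=camera_model("wrist");save("w17",snapshot("wrist"));save("s17",snapshot("scene"))
print(onplane(cm,(320,225),.039))
E
```

```text
20.55 [0.58469932 0.16698298 0.19849357] [0.0109865  0.36759866 0.35478046]
[0.57793609 0.15964678 0.039     ]
```

View pics/w17.png

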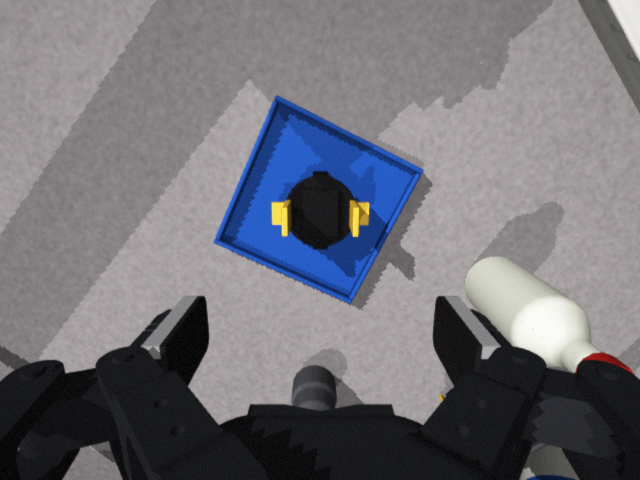

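View pics/s17.png

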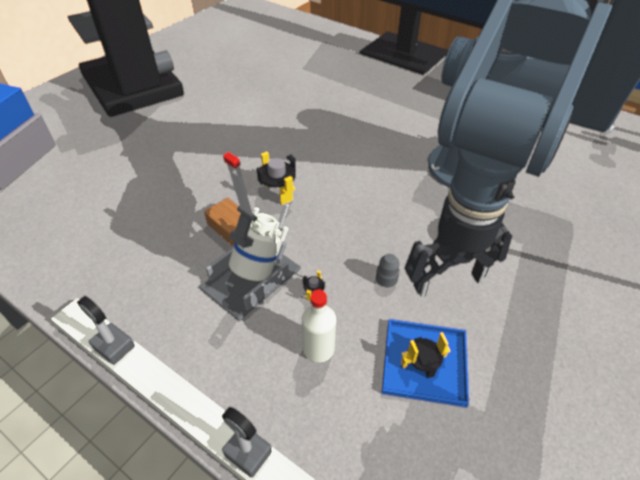

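```bash
python3 -c "
from station import *
print(sign_off())"
```

```text
the job is handed in; nothing more can be done
None
```

The canister is open and its cap stands upright near the middle of the blue tray, handed in at about 20.6 s of the 64 s. Sign-off gave no verdict, so the checks below are my own.

- **Hasp:** I swung it back by its red grip to about 2.2 rad by commanded path. It still stood open in the last scene picture.
- **Cap:** I squeezed both tabs and turned the cap about 59° anticlockwise. The turn ended against a stop (about 1.8 N m), so I backed off 0.05 rad, lifted the cap off the neck and carried it to the tray. I lowered it to a light touch (about 3 N) and let go.
- **Last pictures:** The cap stands upright with its tabs out, its centre about a centimetre from the tray's centre by eye. The gripper is clear above it with near-zero force. The bottle, objective and filter box look to be where they started.

**Checks that failed or disagreed:**
- **First pinch:** My first attempt on the hasp grip closed just above the block, moving nothing. The fingertips sat about 25 mm behind the stated TCP in the camera measurements. I went 22 mm deeper for the grip and allowed for this on the cap.
- **Camera spread:** The tray's centre differed by about 7 mm between the top and scene cameras, and I used a point between them. The first canister position from the top camera was about 4 mm off sideways, which I corrected with the wrist camera.
- **Opening reading:** The gripper opening read about 43 mm with the tabs squeezed, against the expected 46 mm. It had also read about 1 mm low on the hasp block.

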